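# Nip up the gland nut of the refrigerator's water valve

### The arm

A 7-joint arm with a two-finger parallel gripper is mounted at the origin on the work surface. World frame = base frame: x ahead of the robot, y to its left, z up, the work surface at z = 0. Lengths are in m, angles in rad, forces in N, time in s.
With the tool pointing down it reaches from about 0.425 to 1.025 m from the base axis. Payload 3.6 kg.
Tool frame: the origin (TCP) lies at the centre of the arm's flange, where the gripper is bolted on; the fingertips stand 173 mm ahead of it and the grasp point (between the pads) lies 155 mm ahead of it; z points along the fingers, y is the direction in which the jaws open and shut (so a half turn about z gives the same grasp; the last joint's range is limited). The gripper opens to 85 mm and grips with 20 to 120 N. Pads are 22 mm wide; open, the fingers measure 114 mm over their backs; the gripper's body (76 mm by 85 mm) begins 54 mm behind the grasp point. The pads swing forward as they close: fully open they stand 13 mm farther back than shut.
Start: joints at [-1.397, 0.591, 0.048, 1.609, -0.033, 0.943, -0.034], TCP at [0.192, 0.699, 0.405] pointing down, gripper open.
Joint ranges: [-2.69, 2.69], [-0.47, 2.24], [-1.27, 1.36], [0.19, 2.51], [-1.53, 4.68], [0.08, 2.07], [-3.09, 3.09]. Speed limits (rad/s): [2.57, 2.57, 3.14, 3.14, 3.14, 3.14, 3.14].

### API

Orientations are given as [roll, pitch, yaw] about the fixed x, y, z axes, in that order (R = Rz(yaw) Ry(pitch) Rx(roll)).
In Python, from bench import ctrl gives the robot as it stands.
- The arm moves only by the shell command python3 -m pendant 'ROWS' [OPENING] [FORCE]. ROWS is text: rows parted by semicolons, each of 4 numbers parted by spaces: the shift along the tool's x, y, z in cm, then the turn about the tool's z in degrees. In form: dx dy dz twist; .... A call has 1 to 5 rows; each row shifts and turns the commanded pose from where the row before left it, along the tool's axes as they then stand; what a row does not reach is not made up. A row lasts 1/8 s, in which the tool goes at most 62.5 mm and 10.7 degrees, less where a joint would pass 70% of its speed; a pose out of reach is approached as far as the arm can. A call with a gripper value outside its range is refused whole. OPENING is the closure, from -1 (fully open) to 1 (shut), set as the call begins (- or left out, the last holds). The fingers move at their own pace and stop on an object; FORCE is the grip in N (left out, the last holds). Time passes only in rows, so rows that do not move let the fingers close. It gives the time, the measured TCP pose, the force and the opening at its end, in the units of the state.
- ctrl.read_state(): the state, without advancing time (a new reading comes with each control period).
- ctrl.get_image(name): name is "scene" or "top"; returns (picture, depth): 480x640x3 uint8, red, green, blue; 480x640 float32, m along the optical axis (not along the pixel's ray), 0 where there is no reading.
- ctrl.camera_model(name): a dict with "mtx" (3x3 intrinsics, pixels), "extrinsics" (4x4, takes a point from camera to world coordinates). Camera axes: x right, y down, z forward; pixel columns grow to the right and rows downward; lengths in m; the calibration is good to about 2 mm. A picture is of the moment at which its call begins. camera_model takes no time and is no camera call.
- ctrl.finish_job(): hands the job in, once; it reports no verdict.
The state is a dict: "t": time; "joint_pos": joint angles; "qd": joint speeds; "tau": joint torques, N m; "tcp_pos": TCP position; "eef_rot": TCP orientation; "wrist_force": force on the tool from outside, world axes, zero at the start; "wrist_torque": the same for the moment, N m; "grip_width": finger opening in m.
Only numpy, scipy, OpenCV 4.12 (cv2) and the standard library are available. Lean on these libraries where they do the work, as an engineer would, in place of code of your own. Each camera call takes 0.05 s, during which the arm holds its last target.

### The job

The stem of the refrigerator's water valve has just been repacked. With the gripper's fingers run the brass gland nut round its stem down clockwise until it is finger-tight on the packing and no further, then take the ring spanner and turn the nut a quarter turn more with it. Lift the spanner off, lay it flat on the bare shelf without dropping it, let go, and leave the other things on the shelf where they are.

Things in the scene. Friction and masses are not known exactly. Their poses are not given: they have to be found in the camera images.
- valve: Brass stop valve fixed to the shelf. Origin on the shelf under the stem, z up. Brass body and 13 mm copper pipe run along its y axis, 45 mm above the shelf (30 mm over the coupling hexagons); the pipe bends down into the shelf 74 mm to either side, with 42 mm rosettes. Above the origin a bonnet hexagon, 28 mm across flats, top 73 mm above the shelf; over it the gland nut.
- stem_tip (a point): Top of the bare steel valve stem, 8 mm thick, which stands up out of the middle of the gland nut; 113 mm above the shelf. Axes as the valve's.
- nut: Brass hexagonal gland nut round the stem, 24 mm across flats, 27.7 mm over corners, 14 mm high, top 2.5 mm chamfered; origin on the stem's axis at its underside, 75 mm above the shelf, z up. Flats face its x axis and every 60 degrees from it. Started on a right-hand thread: clockwise from above tightens, 1.5 mm a turn. It turns with slight drag (0.06 N m) until it bears on the packing.
- nut_flat (a point): Middle of the flat facing the nut's x axis, 12 mm from the stem's axis, 7 mm above the nut's underside; axes as the nut's. The nut bears on the packing a fifth to nearly half a turn from the start; only the resistance shows it: it springs up over some 5 degrees to 0.35 N m, then the nut goes on turning at 0.35 to 0.45 N m. It stays where left but for those few degrees; turned back it loosens easily. Over a third of a turn past first bearing ruins the packing.
- nut_seat (a point): Centre of the gland nut's underside, on the stem's axis, about 75 mm above the shelf; it sinks with the thread, 1.5 mm for a whole turn. Axes as the nut's.
- follower (a point): Top face, on the stem's axis, of the packing follower: the brass bush hidden inside the nut that presses on the packing. It does not turn and keeps still until the nut's underside bears on it; from there on the nut presses it down, 1.5 mm for a whole turn, so a quarter turn sinks it 0.38 mm, too little to see. Axes as the valve's.
- spanner: Flat steel ring spanner lying on the shelf. Origin on its underside in the middle of the ring, where the nut's axis shall come; z up, handle along -x. The ring, 38 mm wide and 10 mm thick, has a through six-sided hole, 25 mm across flats, whose flats face the spanner's x axis and every 60 degrees from it; it is lowered over stem and nut from above and has 4 to 5 degrees of slack on the nut either way. About 160 g.
- spanner_grip (a point): On the spanner's handle at x = -70 mm, mid-thickness (5 mm above the underside), near the centre of mass (x = -60 mm); axes as the spanner's. The handle is 16 mm wide along y and 8 mm thick (1 to 9 mm above the underside) and runs from x = -19 mm to a rounded end at x = -159 mm.
- cup: Stainless measuring cup, 76 mm wide, 52 mm high, flat handle along its x axis to 112 mm from its centre. Origin at the centre of its underside. Leave alone.
- egg_cup: Orange ceramic egg cup, 47 mm wide, 64 mm high, standing on two stacked coasters. Origin at the centre of its underside. Leave alone.
- coaster_low: Lower square bamboo coaster, 95 x 95 x 9 mm, origin at the centre of its underside. Leave alone.
- coaster_top: Upper square bamboo coaster, 95 x 95 x 9 mm, origin at the centre of its underside. Leave alone.
- handle: Bare metal tee handle taken off the valve, 56 mm along its y axis, 18 mm wide, 14 mm high, lying on the shelf. Origin at the centre of its underside. Leave alone.
- flap_box: Small grey plastic box, 90 x 120 x 55 mm, fixed on the shelf, its hinged flap half open (up to 130 mm above the shelf). Origin at the centre of its underside.
Not all that is in view belongs to the job. Of the things that look like the spanner, the smallest one is meant.

How it is judged:
On the way, in this order (a step that is already met when the one before it is completed fails the run):
1. the nut is run down until it bears on the packing (within 25 degrees of turn), the spanner still lying where it was (z of nut_seat in the frame of valve below 0.074604 m and distance of spanner from where it was at the start of the episode below 0.02 m), for 0.2 s.
2. with the spanner's ring on it, the nut is turned more than 65 degrees past first bearing (distance of follower from where it was at the start of the episode above 0.000271 m and horizontal distance between spanner and nut below 0.006 m), for 0.1 s.
At the end, for the whole second after the job is handed in: The nut is left 65 to 115 degrees of turn past first bearing (packing follower pressed down 0.27 to 0.48 mm) and still bears, not backed off by over 25 degrees; the spanner lies still and flat on the bare shelf (within 5 degrees, underside under 6 mm up), released (distance of follower from where it was at the start of the episode between 0.000271 and 0.000479 m and z of nut_seat in the frame of valve below 0.074604 m and height (world z) of spanner below 0.006 m and angle between spanner's own z axis and vertical below 0.08 rad and linear speed of spanner below 0.02 m/s); the robot touches nothing.
It fails at once if the fingers on the nut turn it more than 25 degrees past first bearing (finger-tight only by hand) (contact force between the fingers and nut above 1 N and distance of follower from where it was at the start of the episode above 0.000104 m).
It fails at once if the nut is overtightened: more than 125 degrees past first bearing (distance of follower from where it was at the start of the episode above 0.000521 m).
It fails at once if the spanner is dropped (moves faster than 0.5 m/s with no finger on it) (linear speed of spanner above 0.5 m/s and contact force between the fingers and spanner below 0.05 N).
It fails at once if the cup, the egg cup, a coaster or the valve's handle is shifted by more than 25 mm (distance of any of cup, egg_cup, coaster_top, coaster_low, handle from where it was at the start of the episode above 0.025 m).
It also fails if it takes over 72 s, if anything falls off the work surface, if the arm or the gripper's body presses on something with over 40 N, if the wrist force passes 120 N, or if a joint passes its speed limit or range.

## Working session

There is one attempt and no reset: what is moved stays moved. The work goes in short steps, Python scripts to look and compute and a shell command to move; the robot and the scene stay as the last step left them, time stands still between calls to the robot, and variables do not carry over. Pictures are saved under pics/ and viewed, and the job is handed in when it is done.

```bash
ls; mkdir -p pics
python3 - <<'E'
from bench import ctrl
import cv2,numpy as np
print(ctrl.read_state())
for n in("scene","top"):
    im,d=ctrl.get_image(n); np.savez(f"pics/{n}0.npz",im=im,d=d)
    cv2.imwrite(f"pics/{n}0.png",im[:,:,::-1])
    m=ctrl.camera_model(n);print(n,m["mtx"],m["extrinsics"])
E
```

```text
pics
{'t': 0.0, 'joint_pos': array([-1.39645725,  0.59211458,  0.04828102,  1.60984193, -0.03330401,
        0.9426956 , -0.03372789]), 'qd': array([-0.00144073, -0.000406  , -0.00034626,  0.00076754,  0.00127045,
       -0.00017988,  0.00052934]), 'tau': array([-1.33104854e-04, -5.48699069e+01,  1.54651791e+00, -1.98126268e+01,
        9.43028892e-03,  8.80429521e-03,  2.16934438e-06]), 'tcp_pos': array([0.19171466, 0.69873122, 0.40353595]), 'eef_rot': array([-3.13934047e+00,  1.13409449e-04,  2.87381909e+00]), 'wrist_force': array([ 0.31296201, -0.2425568 , -0.13462811]), 'wrist_torque': array([ 0.0392861 , -0.00106093,  0.01841043]), 'grip_width': 0.08546229249021445}
scene [[601.81365456   0.         325.44517375]
 [  0.         601.81365456 245.59643196]
 [  0.           0.           1.        ]] [[ 5.07153310e-01  7.19326154e-01 -4.74726662e-01  1.11573387e+00]
 [ 8.61855778e-01 -4.23520264e-01  2.78989614e-01 -2.20099376e-01]
 [-3.71835137e-04 -5.50636422e-01 -8.34745106e-01  1.18549641e+00]
 [ 0.00000000e+00  0.00000000e+00  0.00000000e+00  1.00000000e+00]]
top [[476.54147054   0.         324.64784138]
 [  0.         476.54147054 235.66980203]
 [  0.           0.           1.        ]] [[ 2.54828596e-02 -9.79482434e-01  1.99911944e-01  2.62668758e-01]
 [-9.99674342e-01 -2.52390623e-02  3.76837236e-03  1.42175917e-01]
 [ 1.35453549e-03 -1.99942870e-01 -9.79806621e-01  1.35772149e+00]
 [ 0.00000000e+00  0.00000000e+00  0.00000000e+00  1.00000000e+00]]
```

View pics/scene0.png

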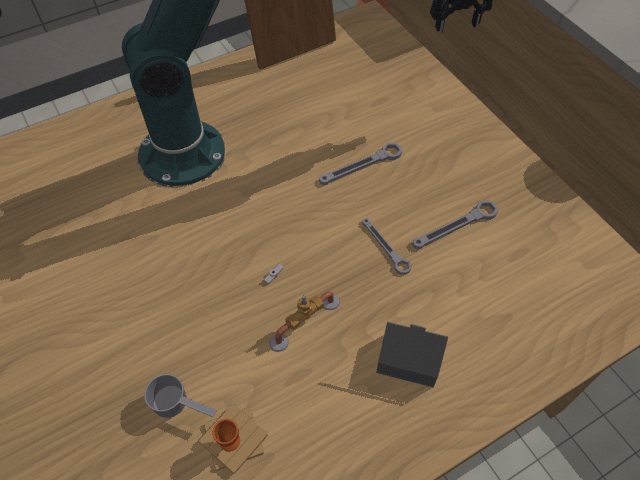

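View pics/top0.png

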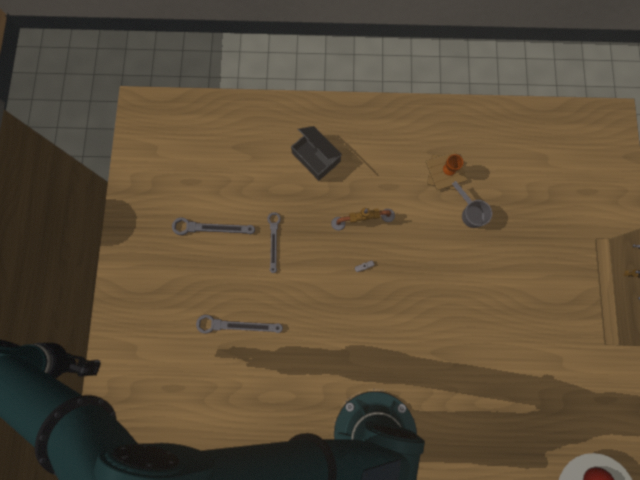

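Spanner candidates in the scene view are A (360,165), B (455,225) and C (387,248). C looks smallest, so I'll measure all three.

```bash
cat > h.py <<'E'
from bench import ctrl
import cv2,numpy as np
def load(f): z=np.load(f); return z["im"],z["d"]
def cloud(name,d):
    m=ctrl.camera_model(name);K=np.array(m["mtx"]);E=np.array(m["extrinsics"])
    v,u=np.mgrid[:480,:640]
    P=np.stack([(u-K[0,2])/K[0,0]*d,(v-K[1,2])/K[1,1]*d,d],-1)
    return P@E[:3,:3].T+E[:3,3]
def proj(name,p):
    m=ctrl.camera_model(name);K=np.array(m["mtx"]);E=np.array(m["extrinsics"])
    q=(np.atleast_2d(p)-E[:3,3])@E[:3,:3]; q=q@K.T; return q[:,:2]/q[:,2:]
def plane(name,uv,z):
    m=ctrl.camera_model(name);K=np.array(m["mtx"]);E=np.array(m["extrinsics"])
    uv=np.atleast_2d(uv).astype(float)
    r=np.c_[(uv[:,0]-K[0,2])/K[0,0],(uv[:,1]-K[1,2])/K[1,1],np.ones(len(uv))]@E[:3,:3].T
    return E[:3,3]+r*((z-E[2,3])/r[:,2])[:,None]
def rect(im,name,x0,y0,sx,sy,z,res=0.0005):
    # orthorectify plane z; col -> world +y reversed? col=x , row=-y
    W=int(sx/res);H=int(sy/res)
    j,i=np.meshgrid(np.arange(W),np.arange(H))
    p=np.stack([x0+j*res,y0+sy-i*res,np.full(j.shape,z)],-1).reshape(-1,3)
    q=proj(name,p).reshape(H,W,2).astype(np.float32)
    return cv2.remap(im,q[...,0],q[...,1],cv2.INTER_CUBIC)
E
python3 - <<'E'
from h import *
for n in("scene","top"):
    im,d=load(f"pics/{n}0.npz");P=cloud(n,d)
    print(n)
    pts={"scene":[(360,165),(455,225),(387,248),(305,297),(331,300),(279,343),(273,274),(412,340),(228,440),(165,395)],"top":[(230,325),(220,228),(275,245),(364,215),(338,224),(390,214),(366,266),(316,150),(453,163),(477,212)]}[n]
    for u,v in pts: print((u,v),P[v,u].round(3))
im,d=load("pics/scene0.npz")
a=cv2.resize(im[190:350,240:510],None,fx=2.96,fy=2.96,interpolation=cv2.INTER_CUBIC)
cv2.imwrite("pics/c1.png",a[:,:,::-1])
im,d=load("pics/top0.npz")
a=cv2.resize(im[190:340,160:420],None,fx=3,fy=3,interpolation=cv2.INTER_CUBIC)
cv2.imwrite("pics/c2.png",a[:,:,::-1])
E
```

```text
scene
(360, 165) [0.282 0.372 0.015]
(455, 225) [0.553 0.471 0.009]
(387, 248) [0.527 0.293 0.011]
(305, 297) [0.591 0.04  0.111]
(331, 300) [0.587 0.105 0.03 ]
(279, 343) [ 0.612 -0.038  0.015]
(273, 274) [0.458 0.029 0.018]
(412, 340) [0.779 0.173 0.111]
(228, 440) [ 0.751 -0.217  0.047]
(165, 395) [ 0.592 -0.288  0.005]
top
(230, 325) [0.278 0.404 0.009]
(220, 228) [0.552 0.451 0.01 ]
(275, 245) [0.507 0.29  0.008]
(364, 215) [0.583 0.04  0.085]
(338, 224) [0.573 0.11  0.012]
(390, 214) [ 0.603 -0.039  0.026]
(366, 266) [0.452 0.027 0.011]
(316, 150) [0.8   0.18  0.007]
(453, 163) [ 0.757 -0.221  0.041]
(477, 212) [ 0.621 -0.297  0.005]
```

```bash
ls pics
```

```text
c1.png
c2.png
scene0.npz
scene0.png
top0.npz
top0.png
```

View pics/c1.png

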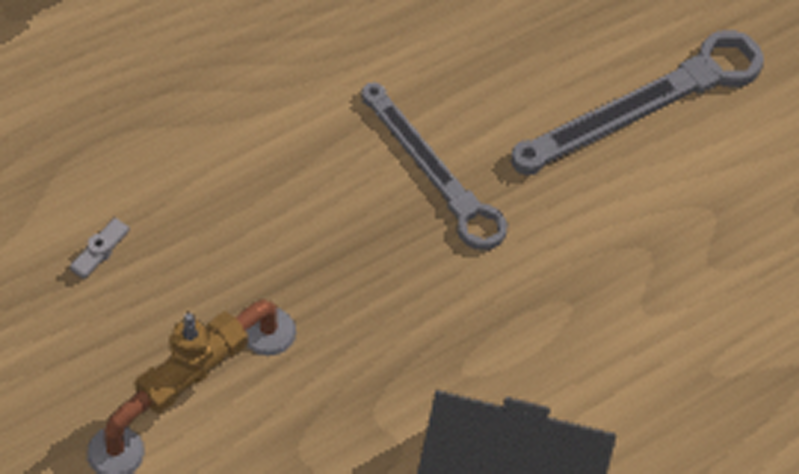

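View pics/c2.png

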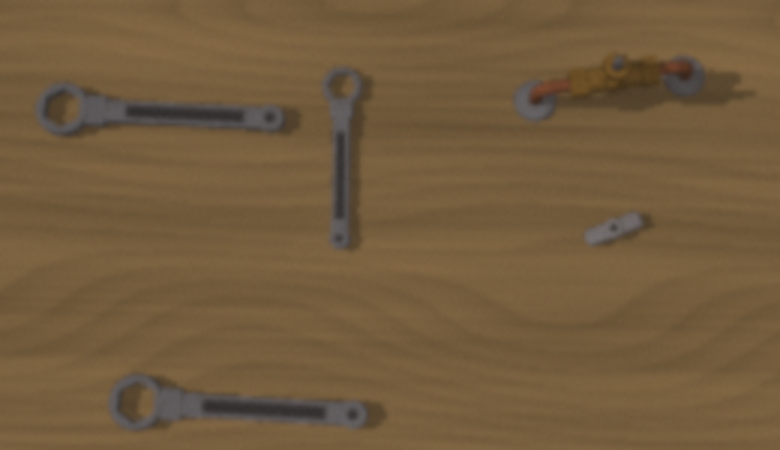

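Run:
```python
from h import *
# spanner pixels: plane-rectified views from both cams at z=0.01
for n in("scene","top"):
    im,d=load(f"pics/{n}0.npz")
    a=rect(im,n,0.40,0.20,0.22,0.16,0.010,0.0004)
    b=rect(im,n,0.56,0.01,0.06,0.06,0.089,0.00015)
    cv2.imwrite(f"pics/r_{n}.png",cv2.resize(a,None,fx=1.4,fy=1.4)[:,:,::-1]); cv2.imwrite(f"pics/n_{n}.png",b[:,:,::-1])
a=np.hstack([cv2.imread("pics/n_scene.png"),cv2.imread("pics/n_top.png")]);cv2.imwrite("pics/n_both.png",a)
```

```text
(no output)
```

View pics/r_scene.png

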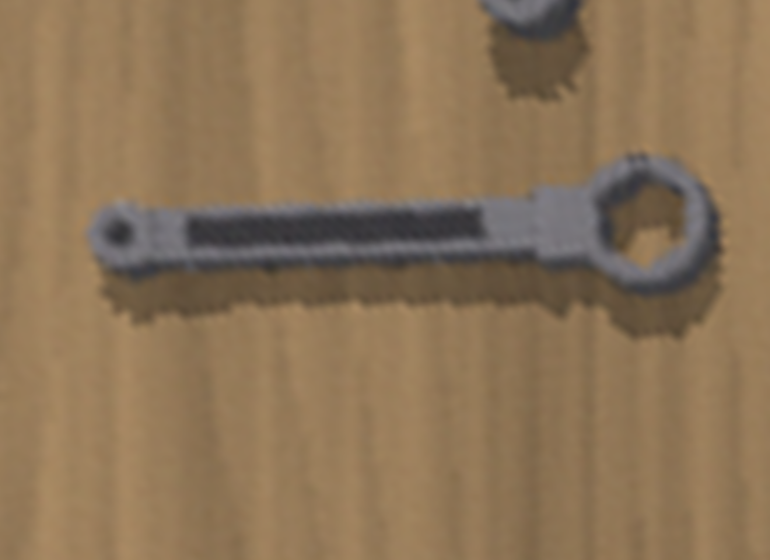

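View pics/r_top.png

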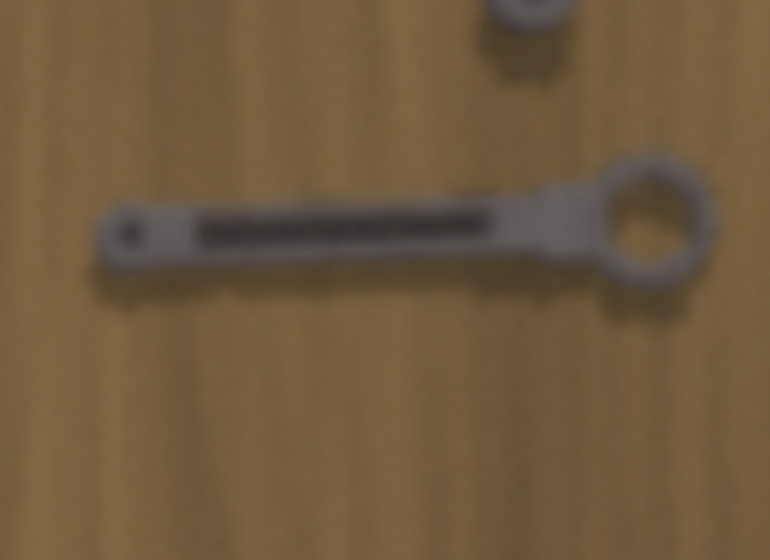

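View pics/n_both.png

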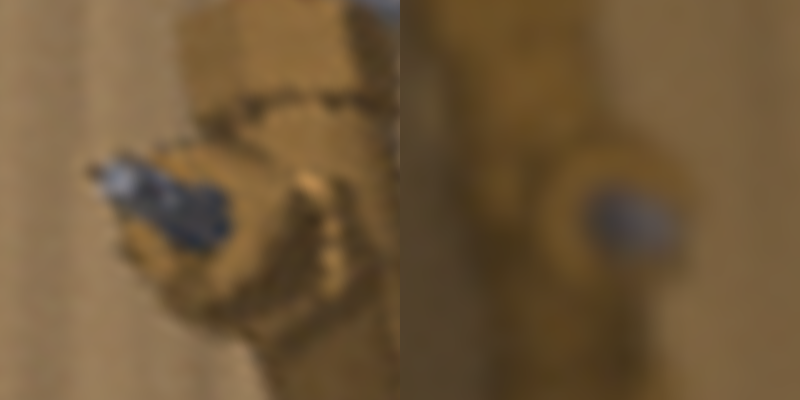

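C at scene (387,248) and top (275,245) is about 178 mm long overall, against roughly 230 mm or more for the other two, so C is the spanner to use. Next I'll measure the nut and stem precisely.

```bash
cat > nut.py <<'E'
from h import *
import sys
def overlay(src,x,y,yaw,out,zt=0.089,draw=True):
    tiles=[]
    for n,w in(("scene",24),("top",20)):
        im,d=load(src%n); c=proj(n,[x,y,0.09])[0].round().astype(int)
        s=400/(2*w); cr=im[c[1]-w:c[1]+w,c[0]-w:c[0]+w]
        a=cv2.resize(cr,(400,400),interpolation=cv2.INTER_CUBIC)
        a=cv2.convertScaleAbs(a,alpha=1.6 if n=="top" else 1.3)
        f=lambda p:((proj(n,p)-(c-w)+0.5)*s-0.5)
        b=a.copy()
        if draw:
            for z,r in((zt-0.0025,.01386),(zt-0.014,.01386)):
                t=np.radians(yaw+30+60*np.arange(6))
                q=f(np.c_[x+r*np.cos(t),y+r*np.sin(t),np.full(6,z)]).round().astype(np.int32)
                cv2.polylines(b,[q],True,(0,255,0),1)
            for z in(zt,.113):
                t=np.linspace(0,6.28,30)
                q=f(np.c_[x+.004*np.cos(t),y+.004*np.sin(t),np.full(30,z)]).round().astype(np.int32)
                cv2.polylines(b,[q],True,(255,0,0),1)
        tiles.append(np.hstack([a,b]))
    o=np.vstack(tiles); o=cv2.resize(o,(600,600)); cv2.imwrite(out,o[:,:,::-1])
if __name__=="__main__":
    overlay(sys.argv[1],*map(float,sys.argv[2:5]),sys.argv[5])
E
python3 nut.py pics/%s0.npz 0.591 0.036 0 pics/o1.png
```

```text
(no output)
```

View pics/o1.png

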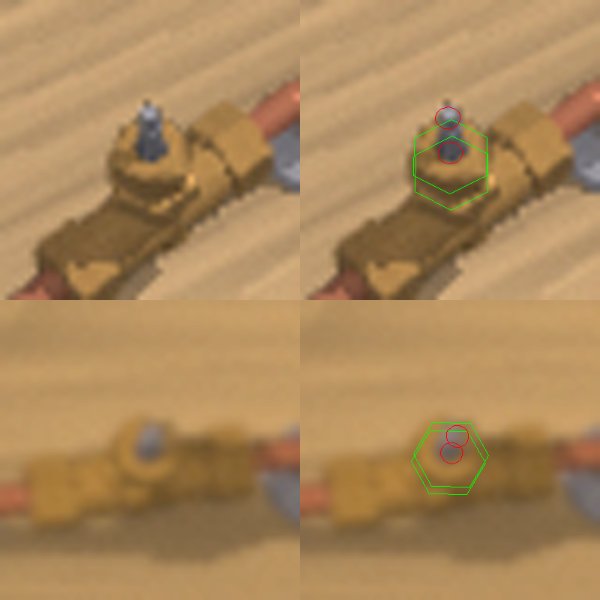

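```bash
cat > z.py <<'E'
from h import *
import sys
def zoom(src,n,x,y,yaws,out,w=13,zt=.089):
    im,d=load(src); c=proj(n,[x,y,0.085])[0].round().astype(int)
    S=266; s=S/(2*w); cr=im[c[1]-w:c[1]+w,c[0]-w:c[0]+w]
    a=cv2.convertScaleAbs(cv2.resize(cr,(S,S),interpolation=cv2.INTER_CUBIC),alpha=1.6)
    f=lambda p:((proj(n,p)-(c-w)+0.5)*s-0.5).round().astype(np.int32)
    T=[a]
    for yaw in yaws:
        b=a.copy()
        t=np.radians(yaw+30+60*np.arange(6))
        for z,r in((zt-.0025,.01386),(zt-.014,.01386)):
            cv2.polylines(b,[f(np.c_[x+r*np.cos(t),y+r*np.sin(t),np.full(6,z)])],True,(0,255,0),1)
        for tt in t:
            cv2.polylines(b,[f([[x+r*np.cos(tt),y+r*np.sin(tt),z] for z in(zt-.0025,zt-.014)])],False,(0,255,0),1)
        t=np.linspace(0,6.28,30)
        for z in(zt,.113): cv2.polylines(b,[f(np.c_[x+.004*np.cos(t),y+.004*np.sin(t),np.full(30,z)])],True,(255,0,0),1)
        cv2.putText(b,str(yaw),(5,20),0,.6,(255,255,255),1)
        T.append(b)
    while len(T)%3: T.append(0*a)
    o=np.vstack([np.hstack(T[i:i+3]) for i in range(0,len(T),3)])
    cv2.imwrite(out,o[:,:,::-1])
if __name__=="__main__":
    zoom(sys.argv[1],sys.argv[2],float(sys.argv[3]),float(sys.argv[4]),[int(k) for k in sys.argv[6:]],sys.argv[5])
E
python3 z.py pics/scene0.npz scene 0.5893 0.036 pics/z1.png 0 12 24 36 48
```

```text
(no output)
```

View pics/z1.png

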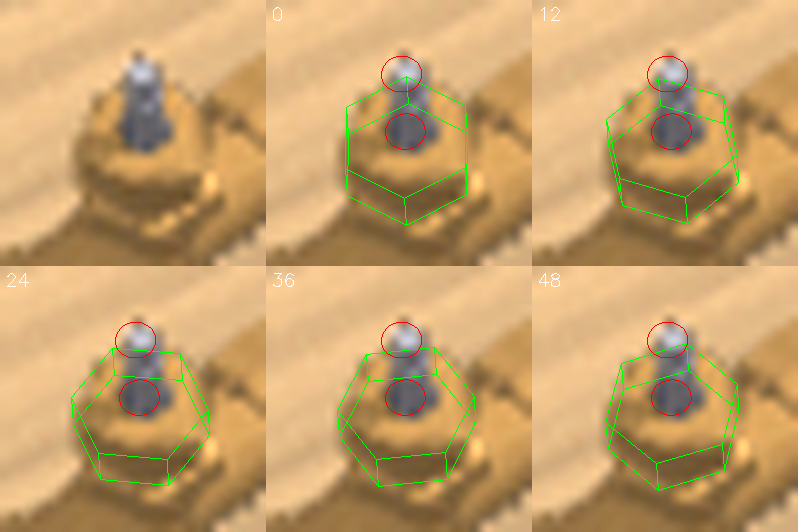

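```bash
cat > to.py <<'E'
# to.py x y z yaw : shift (cm, tool axes) and twist from measured pose
from h import *
import sys
from scipy.spatial.transform import Rotation as Ro
s=ctrl.read_state();R=Ro.from_euler("xyz",s["eef_rot"]).as_matrix()
yaw=np.degrees(np.arctan2(R[1,0],R[0,0]))
t=np.array(list(map(float,sys.argv[1:4])))
print("t",round(s["t"],3),"pos",s["tcp_pos"].round(4),"yaw",yaw.round(2),"tilt deg",np.degrees(np.arccos(-R[2,2])).round(2),"j7",s["joint_pos"][6].round(3))
print("F",s["wrist_force"].round(2),"T",s["wrist_torque"].round(3),"w",round(s["grip_width"],4))
d=R.T@(t-s["tcp_pos"])*100
print("shift cm",d.round(2),"twist",(-(float(sys.argv[4])-yaw)+180)%360-180 if len(sys.argv)>4 else "")
E
python3 to.py 0.591 0.036 0.33 239
```

```text
t 0.1 pos [0.1917 0.6988 0.4037] yaw 164.66 tilt deg 0.12 j7 -0.034
F [-0.08 -0.33 -0.85] T [-0.034  0.005 -0.005] w 0.0855
shift cm [-56.04 -53.34   7.48] twist -74.34022601047573
```

```bash
python3 -m pendant '-3.7 -3.5 0.3 0;-3.7 -3.5 0.3 0;-3.7 -3.5 0.3 0;-3.7 -3.5 0.3 0;-3.7 -3.5 0.3 0'; python3 -m pendant '-3.7 -3.5 0.3 0;-3.7 -3.5 0.3 0;-3.7 -3.5 0.3 0;-3.7 -3.5 0.3 0;-3.7 -3.5 0.3 0';  python3 to.py 0.591 0.036 0.33 239
```

```text
t: 0.72
tcp_pos: [0.3246, 0.4798, 0.3893]
eef_rot: [-3.141, 0.0, 2.874]
wrist_force: [0.7, -0.1, 0.5]
grip_width: 0.0852
t: 1.35
tcp_pos: [0.4566, 0.2622, 0.3745]
eef_rot: [-3.141, -0.0, 2.874]
wrist_force: [0.8, 0.5, 0.4]
grip_width: 0.0852
t 1.35 pos [0.4566 0.2622 0.3745] yaw 164.67 tilt deg 0.02 j7 0.746
F [0.78 0.48 0.38] T [ 0.017 -0.016  0.009] w 0.0852
shift cm [-18.94 -18.26   4.45] twist -74.32986437786101
```

```bash
python3 -m pendant '-3.8 -3.6 0.9 0;-3.8 -3.6 0.9 0;-3.8 -3.6 0.9 0;-3.8 -3.6 0.9 0;-3.7 -3.9 0.9 0'; python3 -m pendant '0 0 0 -10.6;0 0 0 -10.6;0 0 0 -10.6;0 0 0 -10.6;0 0 0 -10.6' 0.1;python3 -m pendant '0 0 0 -10.6;0 0 0 -10.6;0 0 0 0' ;  python3 to.py 0.591 0.036 0.28 239
python3 - <<'E'
from h import *
for n in("scene","top"):
    im,d=ctrl.get_image(n); np.savez(f"pics/{n}1.npz",im=im,d=d)
    c=proj(n,[.591,.036,.12])[0].astype(int)
    w=50 
    cv2.imwrite(f"pics/a_{n}.png",cv2.convertScaleAbs(cv2.resize(im[c[1]-w:c[1]+w,c[0]-w:c[0]+w],(500,500),interpolation=cv2.INTER_CUBIC),alpha=1.5)[:,:,::-1])
E
```

```text
t: 1.98
tcp_pos: [0.5906, 0.036, 0.3291]
eef_rot: [3.141, -0.0, 2.874]
wrist_force: [1.1, -0.0, -0.4]
grip_width: 0.0853
t: 2.6
tcp_pos: [0.5897, 0.0372, 0.3294]
eef_rot: [3.141, -0.001, -2.478]
wrist_force: [0.2, 0.5, -0.2]
grip_width: 0.0384
t: 2.98
tcp_pos: [0.5897, 0.0369, 0.3293]
eef_rot: [3.141, -0.0, -2.117]
wrist_force: [0.1, -0.3, -0.1]
grip_width: 0.0386
t 2.975 pos [0.5897 0.0369 0.3293] yaw -121.28 tilt deg 0.06 j7 2.236
F [ 0.07 -0.35 -0.06] T [-0.032  0.044 -0.016] w 0.0386
shift cm [ 0.01 -0.16  4.93] twist -0.2843701032078343
```

View pics/a_scene.png

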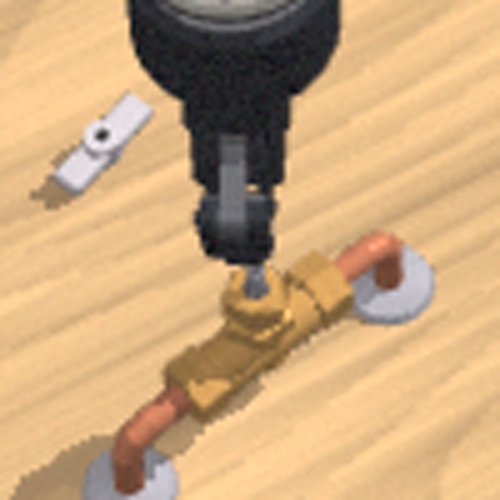

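View pics/a_top.png

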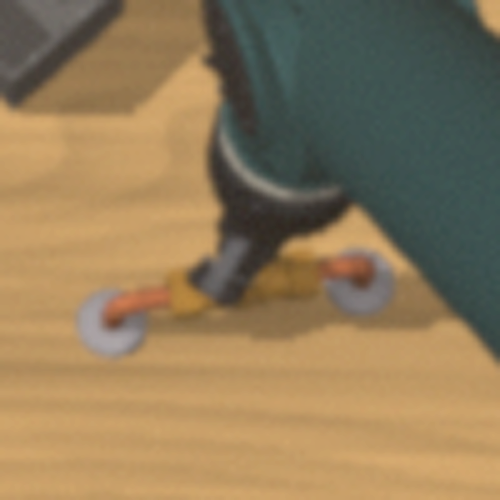

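Run:
```python
from h import *
s=ctrl.read_state();p=s["tcp_pos"]
yaw=np.radians(-121.28);X=np.array([np.cos(yaw),np.sin(yaw),0]);Y=np.array([np.sin(yaw),-np.cos(yaw),0])
for n in("scene","top"):
    c=proj(n,[.591,.036,.12])[0].astype(int);w=50
    f=lambda q:(((proj(n,q)-(c-w)+.5)*5)-.5).round(0)
    print(n,"tip ctr",f(p-[0,0,.173]).tolist(),"grasp",f(p-[0,0,.155]).tolist(),"stemtip",f([.591,.036,.113]).tolist(), "stem base",f([.591,.036,.089]).tolist())
    for sg in(1,-1):
        print(" finger",sg,f([p-[0,0,.171]+sg*.028*Y+e*.011*X for e in(-1,1)]).tolist())
    im,d=load(f"pics/{n}1.npz"); P=cloud(n,d)
    # points near gripper between z .150 and .2
    m=(P[...,2]>.15)&(P[...,2]<.19)&(np.hypot(P[...,0]-p[0],P[...,1]-p[1])<.07)&(d>0)
    Q=P[m]-p; print(" finger pts X range",np.percentile(Q@X,[2,50,98]).round(4),"Y",np.percentile(Q@Y,[2,50,98]).round(4),m.sum(),Q[:,2].min()-0)
    # stem points
    m=(P[...,2]>.094)&(P[...,2]<.118)&(np.hypot(P[...,0]-.591,P[...,1]-.036)<.02)&(d>0)
    print(" stem pts",P[m].round(4)[:12].tolist())
```

```text
scene tip ctr [[250.0, 207.0]] grasp [[249.0, 184.0]] stemtip [[253.0, 264.0]] stem base [[255.0, 292.0]]
 finger 1 [[280.0, 144.0], [225.0, 143.0]]
 finger -1 [[276.0, 268.0], [219.0, 268.0]]
 finger pts X range [-0.0097  0.0007  0.0091] Y [-0.0329 -0.0308 -0.0202] 18 -0.16957494136009765
 stem pts [[0.5909, 0.0402, 0.1106], [0.5848, 0.0363, 0.1003], [0.5913, 0.0354, 0.1114], [0.5917, 0.0374, 0.1103], [0.5934, 0.0388, 0.1116], [0.5892, 0.034, 0.1052], [0.5928, 0.0345, 0.1105], [0.5909, 0.0377, 0.1044], [0.5937, 0.0386, 0.1081], [0.5913, 0.0328, 0.1055], [0.5913, 0.0351, 0.1033], [0.5953, 0.0354, 0.1095]]
top tip ctr [[260.0, 237.0]] grasp [[263.0, 227.0]] stemtip [[254.0, 255.0]] stem base [[251.0, 267.0]]
 finger 1 [[214.0, 268.0], [250.0, 291.0]]
 finger -1 [[270.0, 181.0], [306.0, 203.0]]
 finger pts X range [0.0065 0.0087 0.0106] Y [0.0212 0.0244 0.025 ] 5 -0.17285665869575928
 stem pts []
```

```bash
python3 -m pendant '0 0 2 0;0 0 2 0;0 0 2 0;0 0 1 0;0 0 0 0' -0.1; python3 to.py 0.591 0.036 0.25 239
cat > snap.py <<'E'
from h import *
import sys
k=sys.argv[1];x,y,z=map(float,sys.argv[2:5]);w=int(sys.argv[5]) if len(sys.argv)>5 else 30
T=[]
for n in("scene","top"):
    im,d=ctrl.get_image(n); np.savez(f"pics/{n}{k}.npz",im=im,d=d)
    c=proj(n,[x,y,z])[0].round().astype(int)
    T.append(cv2.convertScaleAbs(cv2.resize(im[c[1]-w:c[1]+w,c[0]-w:c[0]+w],(400,400),interpolation=cv2.INTER_CUBIC),alpha=1.6))
    print(n,"crop origin",c-w,"scale",400/(2*w))
cv2.imwrite(f"pics/s{k}.png",np.hstack(T)[:,:,::-1])
E
python3 snap.py 2 .591 .036 .09
```

```text
t: 3.7
tcp_pos: [0.5897, 0.0374, 0.2592]
eef_rot: [3.141, -0.001, -2.115]
wrist_force: [-0.1, -0.5, 0.5]
grip_width: 0.0468
t 3.7 pos [0.5897 0.0374 0.2592] yaw -121.18 tilt deg 0.08 j7 2.194
F [-0.08 -0.53  0.49] T [0.028 0.052 0.012] w 0.0468
shift cm [ 0.05 -0.19  0.92] twist -0.17593199770459478
scene crop origin [274 273] scale 6.666666666666667
top crop origin [336 182] scale 6.666666666666667
```

View pics/s2.png

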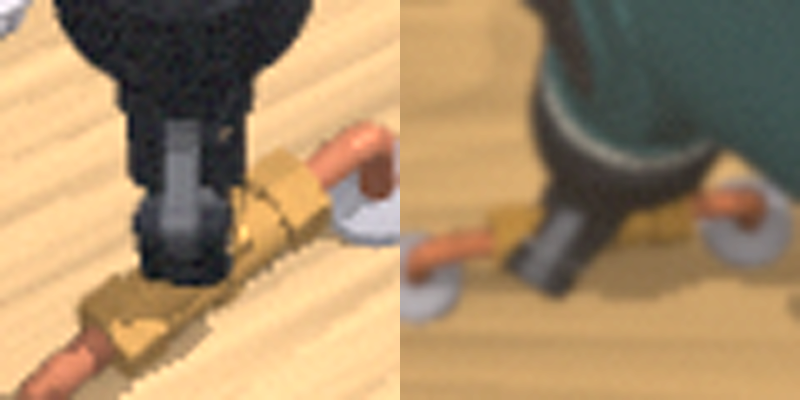

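Run:
```python
from h import *
p=ctrl.read_state()["tcp_pos"]
print(p)
for n,o in(("scene",[274,273]),("top",[336,182])):
    f=lambda q:((proj(n,q)-o+.5)*6.667-.5).round(0).tolist()
    yaw=np.radians(-121.2);X=np.array([np.cos(yaw),np.sin(yaw),0]);Y=np.array([np.sin(yaw),-np.cos(yaw),0])
    print(n,[f(p-[0,0,h]) for h in(0.,.05,.1,.155,.173)])
    for sg in(-1,1): print(sg,f([p-[0,0,.170]+sg*.035*Y+e*.011*X for e in(-1,0,1)]))
    print("stem",f([[.591,.036,.113],[.591,.036,.089]]))
# where nut/stem seen in image0 in same crop
for n,o in(("scene",[274,273]),("top",[336,182])):
    im,d=load(f"pics/{n}0.npz")
    a=cv2.convertScaleAbs(cv2.resize(im[o[1]:o[1]+60,o[0]:o[0]+60],(400,400),interpolation=cv2.INTER_CUBIC),alpha=1.6)
    cv2.imwrite(f"pics/q_{n}.png",a[:,:,::-1])
cv2.imwrite("pics/q.png",np.hstack([cv2.imread("pics/q_scene.png"),cv2.imread("pics/q_top.png")]))
```

```text
[0.59018903 0.03744675 0.2602082 ]
scene [[[184.0, -98.0]], [[190.0, -3.0]], [[195.0, 84.0]], [[201.0, 174.0]], [[203.0, 201.0]]]
-1 [[235.0, 300.0], [199.0, 299.0], [162.0, 299.0]]
1 [[241.0, 98.0], [206.0, 98.0], [171.0, 97.0]]
stem [[197.0, 165.0], [200.0, 203.0]]
top [[[238.0, 86.0]], [[225.0, 124.0]], [[213.0, 159.0]], [[201.0, 194.0]], [[197.0, 205.0]]]
-1 [[220.0, 120.0], [242.0, 134.0], [265.0, 148.0]]
1 [[130.0, 259.0], [153.0, 273.0], [176.0, 287.0]]
stem [[206.0, 187.0], [201.0, 202.0]]
```

View pics/q.png

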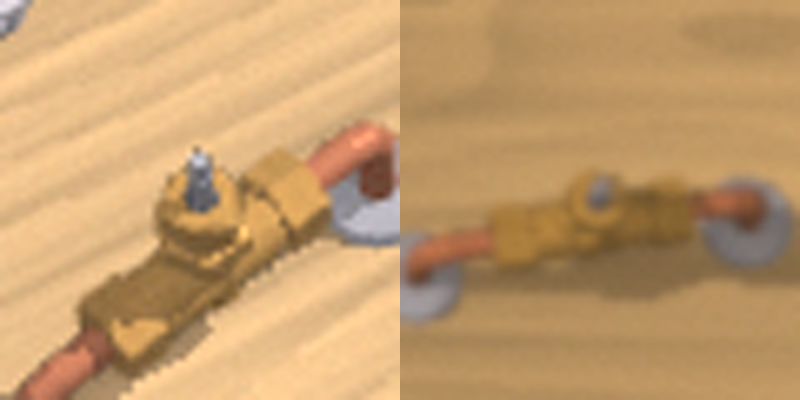

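```bash
python3 -m pendant '-0.2 -0.1 0.5 0;0 0 0.5 0;0 0 0 0'; python3 -m pendant '0 0 0 0;0 0 0 0;0 0 0 0' 0.3 20;python3 -m pendant '0 0 0 0;0 0 0 0;0 0 0 0' 0.6 20; python3 to.py 0.592 0.038 0.249 239
```

```text
t: 4.18
tcp_pos: [0.5916, 0.0384, 0.2494]
eef_rot: [3.141, -0.001, -2.114]
wrist_force: [0.7, 0.7, -0.1]
grip_width: 0.047
t: 4.55
tcp_pos: [0.5918, 0.0384, 0.2498]
eef_rot: [-3.141, 0.0, -2.114]
wrist_force: [-0.1, -0.6, 0.4]
grip_width: 0.0295
t: 4.92
tcp_pos: [0.5918, 0.0385, 0.2499]
eef_rot: [-3.141, 0.0, -2.114]
wrist_force: [-0.6, 0.0, 3.0]
grip_width: 0.0256
t 4.925 pos [0.5918 0.0385 0.2499] yaw -121.14 tilt deg 0.01 j7 2.188
F [-0.57  0.02  2.99] T [-0.011  0.18   0.01 ] w 0.0256
shift cm [ 0.03 -0.04  0.09] twist -0.1391564096211937
```

```bash
python3 -m pendant '0 0 0 0;0 0 0 0;0 0 0 0' 0.8 20; python3 to.py 0.592 0.038 0.249 239;python3 snap.py 3 .591 .036 .09
```

```text
t: 5.3
tcp_pos: [0.5918, 0.0385, 0.2499]
eef_rot: [-3.141, 0.0, -2.114]
wrist_force: [-2.4, -0.6, 4.6]
grip_width: 0.0257
t 5.3 pos [0.5918 0.0385 0.2499] yaw -121.14 tilt deg 0.01 j7 2.188
F [-2.36 -0.57  4.57] T [-0.05   0.251  0.009] w 0.0257
shift cm [ 0.03 -0.04  0.09] twist -0.14198011863641113
scene crop origin [274 273] scale 6.666666666666667
top crop origin [336 182] scale 6.666666666666667
```

View pics/s3.png

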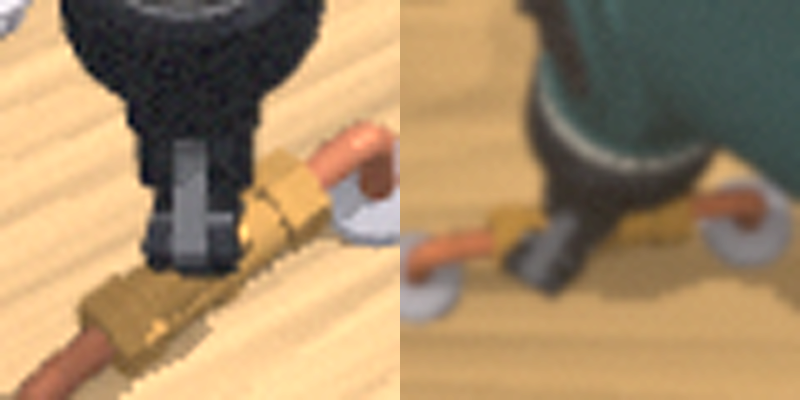

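```bash
python3 -m pendant '0 0 0 4;0 0 0 0' 0.8 40; python3 -m pendant '0 0 0 4;0 0 0 0';  python3 to.py 0.592 0.038 0.249 239
```

```text
t: 5.65
tcp_pos: [0.5918, 0.0385, 0.25]
eef_rot: [-3.141, -0.0, -2.184]
wrist_force: [-1.2, -0.2, 5.8]
grip_width: 0.0245
t: 5.9
tcp_pos: [0.5919, 0.0385, 0.25]
eef_rot: [-3.141, -0.0, -2.254]
wrist_force: [-0.8, -1.2, 5.8]
grip_width: 0.0245
t 5.9 pos [0.5919 0.0385 0.25  ] yaw -129.16 tilt deg 0.03 j7 2.089
F [-0.76 -1.16  5.84] T [-0.075  0.245  0.056] w 0.0245
shift cm [ 0.03 -0.04  0.1 ] twist -8.155293516806069
```

```bash
cat > f.py <<'E'
from h import *
s=ctrl.read_state();print("t",round(s["t"],2),"yaw",np.degrees(s["eef_rot"][2]).round(2),"F",s["wrist_force"].round(1),"Tz",s["wrist_torque"].round(3),"w",round(s["grip_width"],4),"pos",s["tcp_pos"].round(4),"j7",s["joint_pos"][6].round(2))
E
for i in 1; do python3 -m pendant '0 0 0 10;0 0 0 10;0 0 0 0' >/dev/null; python3 f.py; done; python3 -m pendant '0 0 0 10;0 0 0 10;0 0 0 0'>/dev/null; python3 f.py
```

```text
t 6.28 yaw -149.09 F [-1.7 -0.2  5.3] Tz [-0.141  0.268  0.008] w 0.0242 pos [0.592  0.0384 0.25  ] j7 1.85
t 6.65 yaw -169.08 F [-1.  -1.9  5.6] Tz [-0.224  0.199  0.007] w 0.0244 pos [0.592  0.0382 0.25  ] j7 1.61
```

```bash
python3 -m pendant '0 0 0 7;0 0 0 7' >/dev/null; python3 f.py;  python3 -m pendant '0 0 0 5'>/dev/null; python3 f.py;python3 -m pendant '0 0 0 5'>/dev/null; python3 f.py;python3 snap.py 4 .591 .036 .09
```

```text
t 6.9 yaw 176.75 F [-1.  -1.1  5. ] Tz [-0.268  0.214  0.074] w 0.0245 pos [0.592  0.0379 0.25  ] j7 1.44
t 7.03 yaw 171.8 F [-1.5 -0.4  5.7] Tz [-0.258  0.21   0.126] w 0.0246 pos [0.5921 0.0379 0.25  ] j7 1.38
t 7.15 yaw 166.81 F [-1.6 -0.3  5.2] Tz [-0.269  0.238  0.017] w 0.0244 pos [0.592  0.0379 0.25  ] j7 1.32
scene crop origin [274 273] scale 6.666666666666667
top crop origin [336 182] scale 6.666666666666667
```

View pics/s4.png

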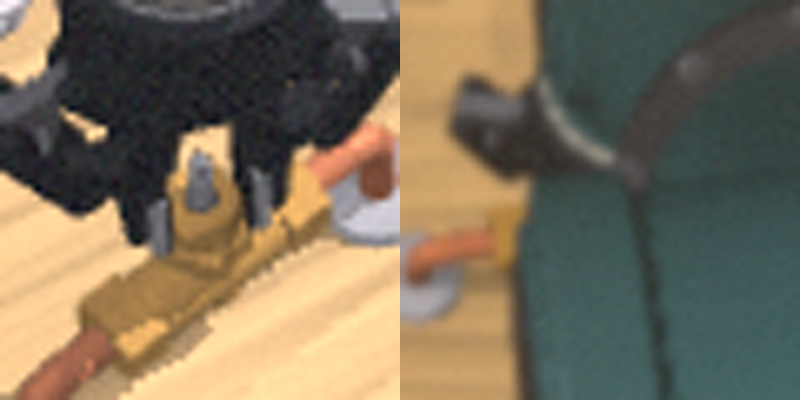

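```bash
python3 -m pendant '0 0 0 5'>/dev/null; python3 f.py;python3 -m pendant '0 0 0 5'>/dev/null; python3 f.py
```

```text
t 7.38 yaw 161.84 F [-0.2 -0.4  5.7] Tz [-0.336  0.186  0.071] w 0.0249 pos [0.592  0.0378 0.25  ] j7 1.26
t 7.5 yaw 156.81 F [-1.4 -1.   6. ] Tz [-0.33   0.234  0.129] w 0.0244 pos [0.592  0.0378 0.25  ] j7 1.2
```

```bash
python3 -m pendant '0 0 0 5'>/dev/null; python3 f.py;python3 -m pendant '0 0 0 5'>/dev/null; python3 f.py
```

```text
t 7.62 yaw 151.81 F [-1.8 -1.5  5.6] Tz [-0.321  0.175  0.064] w 0.0247 pos [0.592  0.0377 0.25  ] j7 1.15
t 7.75 yaw 146.81 F [-1.7 -1.4  5.5] Tz [-0.323  0.23   0.074] w 0.0245 pos [0.592  0.0377 0.25  ] j7 1.09
```

```bash
python3 -m pendant '0 0 0 4'>/dev/null; python3 f.py;python3 -m pendant '0 0 0 4'>/dev/null; python3 f.py
```

```text
t 7.88 yaw 142.83 F [-1.  -1.5  6. ] Tz [-0.27   0.216  0.061] w 0.0244 pos [0.592  0.0376 0.25  ] j7 1.04
t 8.0 yaw 138.83 F [-1.  -2.3  5.1] Tz [-0.324  0.252  0.095] w 0.0246 pos [0.5919 0.0376 0.25  ] j7 0.99
```

```bash
python3 -m pendant '0 0 0 4'>/dev/null; python3 f.py;python3 -m pendant '0 0 0 4'>/dev/null; python3 f.py
```

```text
t 8.12 yaw 134.88 F [-1.1 -2.1  6.4] Tz [-0.381  0.295  0.316] w 0.0245 pos [0.5919 0.0376 0.25  ] j7 0.94
t 8.25 yaw 130.95 F [-1.4 -1.1  5.9] Tz [-0.349  0.254  0.444] w 0.0244 pos [0.5919 0.0376 0.25  ] j7 0.9
```

```bash
python3 -m pendant '0 0 0 4'>/dev/null; python3 f.py;python3 -m pendant '0 0 0 4'>/dev/null; python3 f.py
```

```text
t 8.38 yaw 126.96 F [-1.7 -2.9  6.3] Tz [-0.436  0.292  0.37 ] w 0.0248 pos [0.5919 0.0376 0.25  ] j7 0.85
t 8.5 yaw 122.94 F [-2.2 -1.3  5.7] Tz [-0.424  0.304  0.33 ] w 0.0245 pos [0.5919 0.0376 0.25  ] j7 0.8
```

```bash
python3 -m pendant '0 0 0 4'>/dev/null; python3 f.py
```

```text
t 8.62 yaw 118.95 F [-1.2 -1.4  6.9] Tz [-0.421  0.313  0.45 ] w 0.0245 pos [0.5918 0.0375 0.25  ] j7 0.75
```

Torque rose at yaw ≈138° and then held at 0.35–0.45 N m. That puts the nut at about 18–19° past first bearing, so I'm stopping and releasing.

```bash
python3 -m pendant '0 0 0 0;0 0 0 0;0 0 0 0' -0.1; python3 f.py; python3 -m pendant '0 0 -3 0;0 0 -4 0;0 0 -4 0;0 0 0 0'; python3 snap.py 5 .591 .036 .09
```

```text
t: 9.0
tcp_pos: [0.5917, 0.0386, 0.2494]
eef_rot: [-3.141, -0.0, 2.075]
wrist_force: [1.0, -0.3, 0.3]
grip_width: 0.0471
t 9.0 yaw 118.92 F [ 1.  -0.3  0.3] Tz [ 0.001  0.022 -0.011] w 0.0471 pos [0.5917 0.0386 0.2494] j7 0.75
t: 9.5
tcp_pos: [0.593, 0.0382, 0.3628]
eef_rot: [3.135, 0.003, 2.075]
wrist_force: [0.1, 0.3, 0.2]
grip_width: 0.0474
scene crop origin [274 273] scale 6.666666666666667
top crop origin [336 182] scale 6.666666666666667
```

View pics/s5.png

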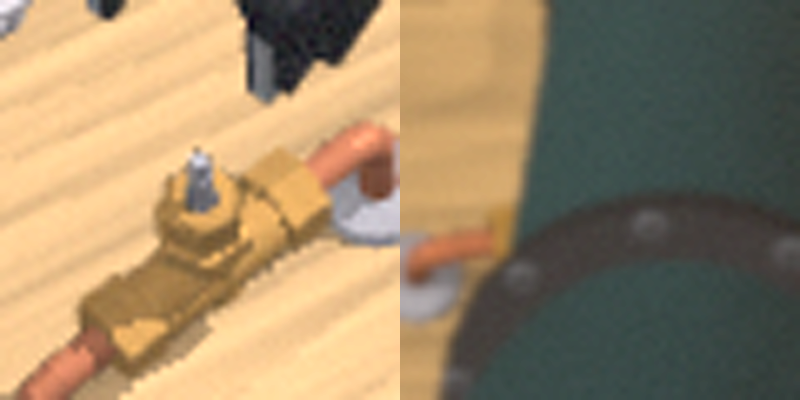

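```bash
python3 -m pendant '0 0 0 -10.5;0 0 0 -10.5;0 0 0 -10.5;0 0 0 -10.5;0 0 0 -10.5' >/dev/null; python3 -m pendant '0 0 0 -10.0;0 0 0 0'; python3 to.py 0.518 0.297 0.26 181.5
```

```text
t: 10.48
tcp_pos: [0.5912, 0.0383, 0.3581]
eef_rot: [3.141, -0.003, -3.12]
wrist_force: [0.3, -0.7, -0.0]
grip_width: 0.047
t 10.475 pos [0.5912 0.0383 0.3581] yaw -178.75 tilt deg 0.19 j7 1.539
F [ 0.29 -0.73 -0.01] T [-0.004 -0.011  0.007] w 0.047
shift cm [ 6.72 26.02  9.84] twist -0.2522113764381402
```

```bash
python3 -m pendant '1.3 5.2 1.9 0;1.3 5.2 1.9 0;1.3 5.2 1.9 0;1.3 5.2 1.9 0;1.5 5.2 2.0 0' >/dev/null; python3 -m pendant '0 0 0 -0.3;0 0 0 0'; python3 to.py 0.518 0.297 0.19 181.5;python3 snap.py 6 .540 .297 .02 50
```

```text
t: 11.35
tcp_pos: [0.5184, 0.2965, 0.2629]
eef_rot: [-3.14, -0.001, -3.114]
wrist_force: [-0.1, -1.6, 0.4]
grip_width: 0.0467
t 11.35 pos [0.5184 0.2965 0.2629] yaw -178.41 tilt deg 0.12 j7 1.128
F [-0.13 -1.58  0.37] T [-0.047 -0.035 -0.031] w 0.0467
shift cm [0.03 0.06 7.29] twist 0.09223676733688535
scene crop origin [342 199] scale 4.0
top crop origin [223 183] scale 4.0
```

View pics/s6.png

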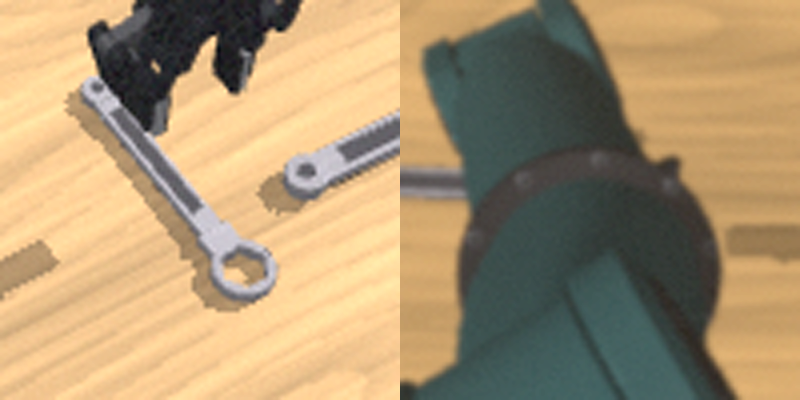

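```bash
python3 -m pendant '0 0.1 2 0;0 0 2 0;0 0 2 0;0 0 0 0'; python3 snap.py 7 .540 .297 .02 30
```

```text
t: 11.95
tcp_pos: [0.5178, 0.2971, 0.2012]
eef_rot: [-3.139, -0.004, -3.113]
wrist_force: [0.0, 0.2, -0.6]
grip_width: 0.047
scene crop origin [362 219] scale 6.666666666666667
top crop origin [243 203] scale 6.666666666666667
```

View pics/s7.png

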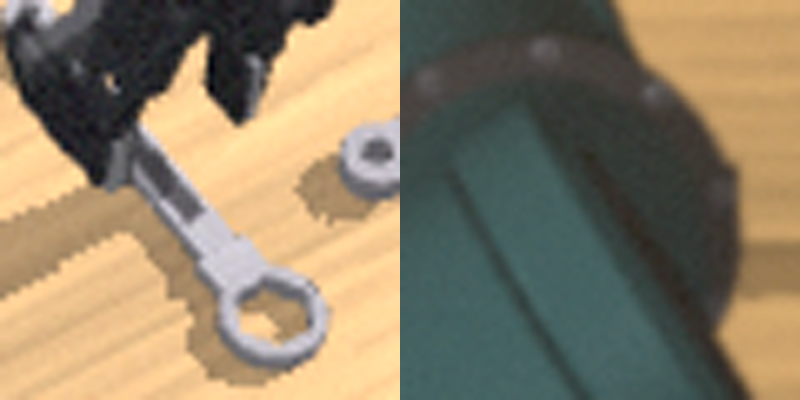

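```bash
python3 -m pendant '0 0 1.3 0;0 0 1.3 0;0 0 0 0'; python3 f.py; python3 -m pendant '0 0 0 0;0 0 0 0;0 0 0 0' 0.5 20;python3 f.py; python3 -m pendant '0 0 0 0;0 0 0 0' 0.8 20;python3 f.py; python3 snap.py 8 .540 .297 .02 30
```

```text
t: 12.42
tcp_pos: [0.5181, 0.2976, 0.1765]
eef_rot: [-3.14, -0.002, -3.112]
wrist_force: [-0.2, 0.2, -0.4]
grip_width: 0.047
t 12.43 yaw -178.33 F [-0.2  0.2 -0.4] Tz [-0.032 -0.02  -0.014] w 0.047 pos [0.5181 0.2976 0.1765] j7 1.14
t: 12.8
tcp_pos: [0.5187, 0.2979, 0.178]
eef_rot: [3.141, 0.001, -3.113]
wrist_force: [-1.0, 0.9, -0.4]
grip_width: 0.0214
t 12.8 yaw -178.35 F [-1.   0.9 -0.4] Tz [-0.013  0.008 -0.096] w 0.0214 pos [0.5187 0.2979 0.178 ] j7 1.14
t: 13.05
tcp_pos: [0.5187, 0.2977, 0.1781]
eef_rot: [3.141, 0.0, -3.113]
wrist_force: [-0.6, -1.2, 4.3]
grip_width: 0.0148
t 13.05 yaw -178.35 F [-0.6 -1.2  4.3] Tz [-0.125  0.122  0.015] w 0.0148 pos [0.5187 0.2977 0.1781] j7 1.14
scene crop origin [362 219] scale 6.666666666666667
top crop origin [243 203] scale 6.666666666666667
```

View pics/s8.png

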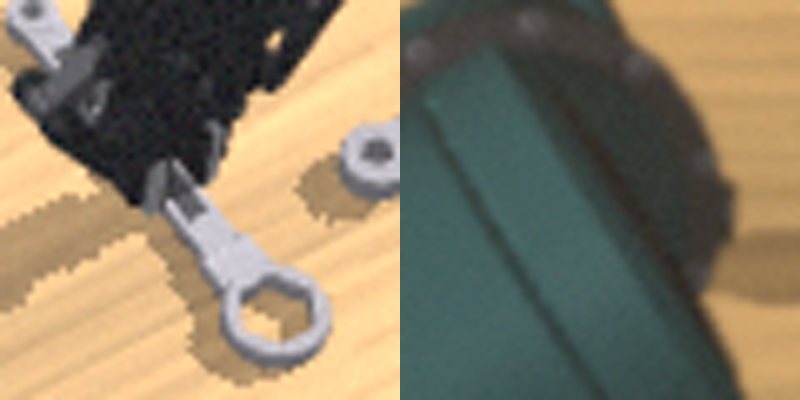

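```bash
python3 -m pendant '0 0 0 0;0 0 0 0' 0.3 20; python3 -m pendant '0 0 0.35 0;0 0 0 0'; python3 f.py; python3 -m pendant '0 0 0 0;0 0 0 0;0 0 0 0' 0.8 30;python3 f.py; python3 snap.py 9 .540 .297 .02 30
```

```text
t: 13.4
tcp_pos: [0.5185, 0.2979, 0.1775]
eef_rot: [-3.142, -0.0, -3.113]
wrist_force: [-0.5, -0.3, 0.2]
grip_width: 0.0298
t: 13.65
tcp_pos: [0.5184, 0.2977, 0.1737]
eef_rot: [-3.141, -0.001, -3.113]
wrist_force: [-1.0, -0.1, 1.1]
grip_width: 0.0301
t 13.65 yaw -178.34 F [-1.  -0.1  1.1] Tz [ 0.054 -0.008 -0.023] w 0.0301 pos [0.5184 0.2977 0.1737] j7 1.14
t: 14.02
tcp_pos: [0.5186, 0.2978, 0.1742]
eef_rot: [-3.142, 0.0, -3.113]
wrist_force: [0.3, -0.0, -1.8]
grip_width: 0.0151
t 14.03 yaw -178.34 F [ 0.3 -0.  -1.8] Tz [ 0.049 -0.033 -0.004] w 0.0151 pos [0.5186 0.2978 0.1742] j7 1.14
scene crop origin [362 219] scale 6.666666666666667
top crop origin [243 203] scale 6.666666666666667
```

View pics/s9.png

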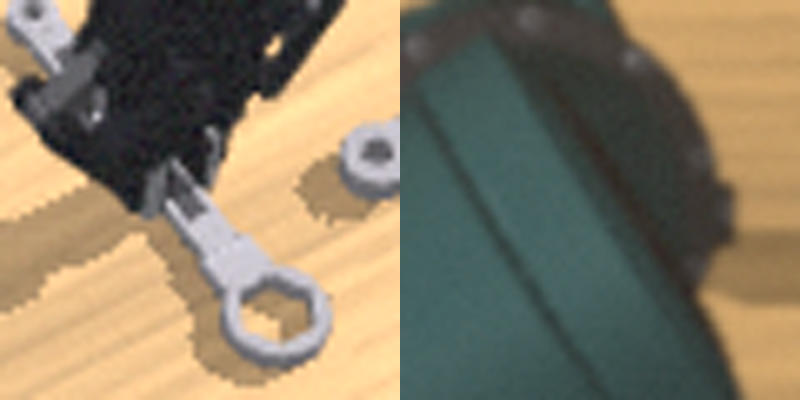

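```bash
python3 -m pendant '0 0 0 0;0 0 -1 0;0 0 -3 0;0 0 -4 0;0 0 -4 0' 0.9 60; python3 -m pendant '0 0 -2.5 0;0 0 0 0'; python3 f.py; python3 snap.py 10 .560 .297 .12 40
```

```text
t: 14.75
tcp_pos: [0.5183, 0.2976, 0.2957]
eef_rot: [-3.141, -0.0, -3.113]
wrist_force: [0.8, 0.2, -1.2]
grip_width: 0.014
t: 15.0
tcp_pos: [0.5192, 0.298, 0.3217]
eef_rot: [3.139, 0.004, -3.113]
wrist_force: [-0.8, 0.5, -1.9]
grip_width: 0.0141
t 15.0 yaw -178.35 F [-0.8  0.5 -1.9] Tz [ 0.015 -0.049 -0.015] w 0.0141 pos [0.5192 0.298  0.3217] j7 1.12
scene crop origin [362 191] scale 5.0
top crop origin [229 178] scale 5.0
```

View pics/s10.png

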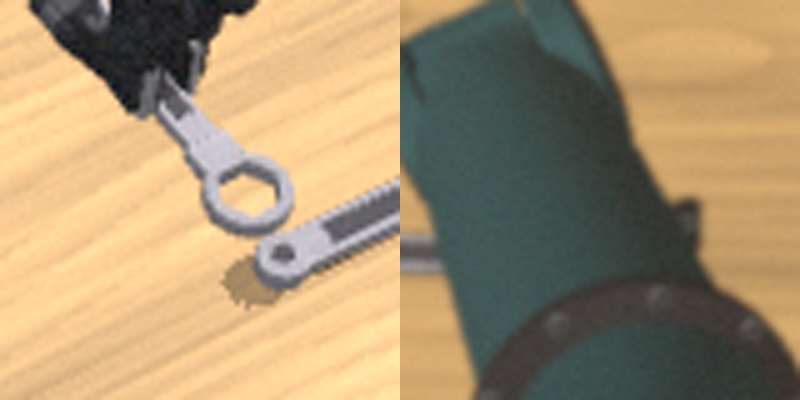

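```bash
python3 -m pendant '0 0 0 -7;0 0 0 -7;0 0 0 -7;0 0 0 -7;0 0 0 0'; python3 to.py .5314 .0028 .315 210
```

```text
t: 15.72
tcp_pos: [0.5181, 0.2973, 0.3175]
eef_rot: [3.141, -0.003, -2.625]
wrist_force: [0.4, -0.1, -1.4]
grip_width: 0.0139
t 15.725 pos [0.5181 0.2973 0.3175] yaw -150.43 tilt deg 0.2 j7 1.487
F [ 0.44 -0.05 -1.44] T [ 0.028  0.004 -0.046] w 0.0139
shift cm [ 13.38 -26.27   0.29] twist -0.4278431529391469
```

```bash
python3 -m pendant '1.9 -3.7 0 0;1.9 -3.7 0 0;1.9 -3.7 0 0;1.9 -3.7 0 0;1.9 -3.7 0 0'>/dev/null; python3 -m pendant '1.9 -3.7 0 -0.4;1.9 -3.7 0 0;0 0 0 0;0 0 0 0'; python3 to.py .5314 .0028 .315 210
```

```text
t: 16.85
tcp_pos: [0.5313, 0.0072, 0.3186]
eef_rot: [3.141, -0.001, -2.618]
wrist_force: [-0.9, 0.7, -1.5]
grip_width: 0.0141
t 16.85 pos [0.5313 0.0072 0.3186] yaw -150.03 tilt deg 0.07 j7 1.971
F [-0.86  0.69 -1.47] T [ 0.061 -0.061  0.003] w 0.0141
shift cm [ 0.21 -0.39  0.36] twist -0.02807493836081676
```

```bash
python3 -m pendant '0.2 -0.4 1.3 0;0 0 1.2 0;0 0 0 0;0 0 0 0'; python3 to.py .5314 .0028 .315 210; python3 snap.py 11 .591 .037 .11 22
```

```text
t: 17.35
tcp_pos: [0.5318, 0.0028, 0.2939]
eef_rot: [3.141, -0.0, -2.616]
wrist_force: [-0.1, -0.3, -1.1]
grip_width: 0.014
t 17.35 pos [0.5318 0.0028 0.2939] yaw -149.91 tilt deg 0.03 j7 1.977
F [-0.07 -0.28 -1.06] T [-0.051  0.012  0.03 ] w 0.014
shift cm [ 0.03  0.02 -2.11] twist 0.09386266844410329
scene crop origin [282 276] scale 9.090909090909092
top crop origin [344 188] scale 9.090909090909092
```

View pics/s11.png

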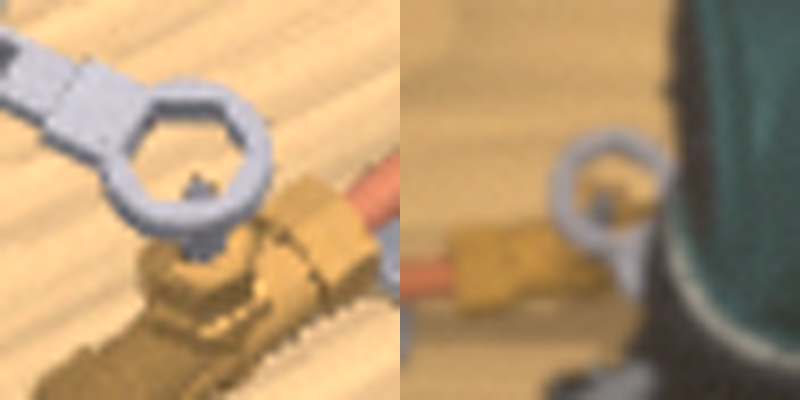

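Run:
```python
from h import *
p=ctrl.read_state()["tcp_pos"]; und=p[2]-.1742
print("underside",und)
a=np.radians(210);T=np.array([np.cos(a),np.sin(a),0])
for n,o in(("scene",[282,276]),("top",[344,188])):
    s=400/44
    f=lambda q:((proj(n,q)-o+.5)*s-.5).round(1).tolist()
    for z in(.089,.113,und,und+.010): print(n,round(z,4),"nut axis(.592,.038)",f([.592,.0378,z]), "d/dx",(np.array(f([.602,.0378,z]))-f([.592,.0378,z]))[0].round(1),"d/dy",(np.array(f([.592,.0478,z]))-f([.592,.0378,z]))[0].round(1))
    r=p-.07*T; print(" ring FK top",f([r[0],r[1],und+.01]))
im0,_=load("pics/scene0.npz");im1,_=load("pics/scene11.npz")
A=[cv2.convertScaleAbs(cv2.resize(i[276:320,282:326],(400,400),interpolation=cv2.INTER_CUBIC),alpha=1.5) for i in(im0,im1)]
for i in A:
    for k in range(0,400,50): cv2.line(i,(k,0),(k,399),(0,0,0),1);cv2.line(i,(0,k),(399,k),(0,0,0),1)
cv2.imwrite("pics/q2.png",np.hstack(A)[:,:,::-1])
```

```text
underside 0.12020372540149984
scene 0.089 nut axis(.592,.038) [[208.9, 249.2]] d/dx [21.8 34. ] d/dy [ 38.5 -19.9]
scene 0.113 nut axis(.592,.038) [[205.8, 198.3]] d/dx [22.1 34.3] d/dy [ 39.1 -20.1]
scene 0.1202 nut axis(.592,.038) [[204.8, 182.7]] d/dx [22.3 34.5] d/dy [ 39.3 -20.2]
scene 0.1302 nut axis(.592,.038) [[203.4, 160.8]] d/dx [22.4 34.6] d/dy [ 39.6 -20.3]
 ring FK top [[204.1, 162.9]]
top 0.089 nut axis(.592,.038) [[195.7, 218.0]] d/dx [  0.2 -32. ] d/dy [-33.1  -0.8]
top 0.113 nut axis(.592,.038) [[202.5, 197.8]] d/dx [  0.3 -32.6] d/dy [-33.7  -0.8]
top 0.1202 nut axis(.592,.038) [[204.6, 191.6]] d/dx [  0.3 -32.8] d/dy [-33.9  -0.8]
top 0.1302 nut axis(.592,.038) [[207.5, 182.9]] d/dx [  0.3 -33. ] d/dy [-34.1  -0.9]
 ring FK top [[208.0, 181.1]]
```

View pics/q2.png

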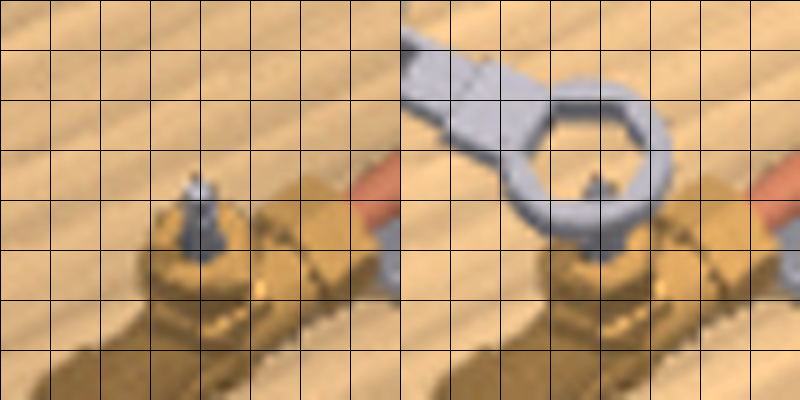

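```bash
python3 -m pendant '-0.2 0.06 0 0;0 0 1.3 0;0 0 1.3 0;0 0 0 0;0 0 0 0'; python3 to.py .5314 .0028 .315 210; python3 snap.py 12 .591 .037 .11 22
```

```text
t: 18.08
tcp_pos: [0.5331, 0.0039, 0.2679]
eef_rot: [3.141, -0.001, -2.617]
wrist_force: [0.2, 0.0, -1.5]
grip_width: 0.0139
t 18.075 pos [0.5331 0.0039 0.2679] yaw -149.95 tilt deg 0.04 j7 1.972
F [ 0.22  0.04 -1.51] T [ 0.062 -0.004  0.022] w 0.0139
shift cm [ 0.21 -0.01 -4.71] twist 0.0546574717347994
scene crop origin [282 276] scale 9.090909090909092
top crop origin [344 188] scale 9.090909090909092
```

View pics/s12.png

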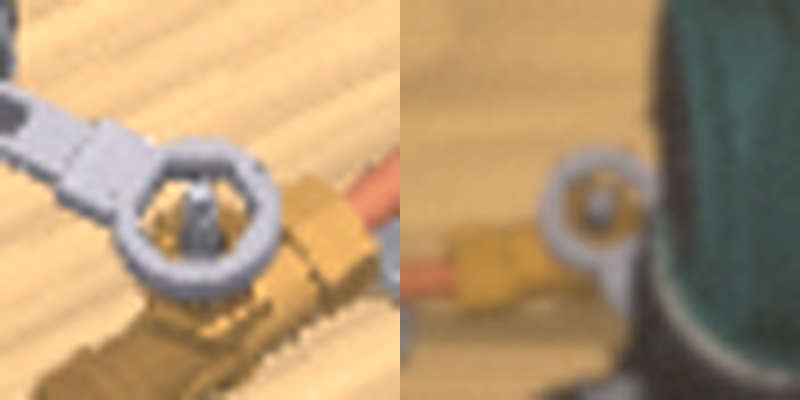

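```bash
python3 -m pendant '-0.05 0.07 0.3 0;0 0 0.2 0;0 0 0 0'>/dev/null; python3 f.py;  python3 -m pendant '0 0 0.15 0;0 0 0 0'>/dev/null; python3 f.py;python3 -m pendant '0 0 0.15 0;0 0 0 0'>/dev/null; python3 f.py
```

```text
t 18.55 yaw -149.94 F [-0.3  0.4 -2.2] Tz [-0.     0.007  0.03 ] w 0.0138 pos [0.5332 0.0049 0.2631] j7 1.97
t 18.8 yaw -149.94 F [-0.1 -0.4 -1.7] Tz [-0.014  0.024 -0.033] w 0.0138 pos [0.5332 0.0048 0.2616] j7 1.97
t 19.05 yaw -149.95 F [ 0.2  0.5 -0.1] Tz [ 0.011 -0.104  0.01 ] w 0.014 pos [0.5334 0.0048 0.2603] j7 1.97
```

```bash
python3 -m pendant '0 0 0.1 0;0 0 0 0'>/dev/null; python3 f.py;  python3 -m pendant '0 0 0.1 0;0 0 0 0'>/dev/null; python3 f.py; python3 snap.py 13 .591 .037 .11 22
```

```text
t 19.3 yaw -149.94 F [ 0.2 -0.6  2.1] Tz [ 0.014 -0.054  0.016] w 0.014 pos [0.5334 0.0048 0.2594] j7 1.97
t 19.55 yaw -149.94 F [-1.1 -0.2  4.1] Tz [ 0.02  -0.101  0.002] w 0.0141 pos [0.5334 0.0048 0.2585] j7 1.97
scene crop origin [282 276] scale 9.090909090909092
top crop origin [344 188] scale 9.090909090909092
```

View pics/s13.png

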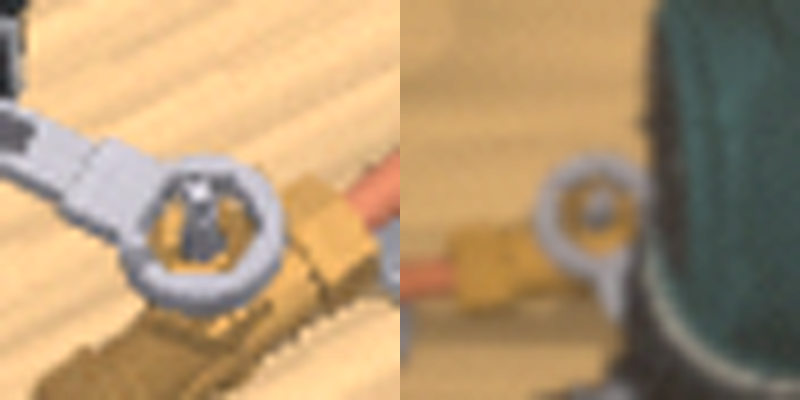

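```bash
python3 -m pendant '0 -0.24 0 -2;0 0 0 0'>/dev/null; python3 f.py; python3 -m pendant '0 0.47 0 4;0 0 0 0'>/dev/null; python3 f.py
```

```text
t 19.9 yaw -147.92 F [-1.5 -0.5  4.9] Tz [-0.006 -0.158  0.002] w 0.0142 pos [0.5346 0.0026 0.2583] j7 2.0
t 20.15 yaw -151.91 F [ 0.2 -1.4  4.3] Tz [-0.132 -0.176 -0.031] w 0.014 pos [0.5322 0.0066 0.2583] j7 1.94
```

```bash
python3 -m pendant '0 -0.24 0 -2;0 0 0 0'>/dev/null; python3 f.py
python3 - <<'E'
from h import *
n="scene"
im,d=ctrl.get_image(n); np.savez("pics/scene14.npz",im=im,d=d)
a=cv2.convertScaleAbs(cv2.resize(im[289:313,291:317],None,fx=28,fy=24.9,interpolation=cv2.INTER_CUBIC),alpha=1.7)
cv2.imwrite("pics/q3.png",a[:,:,::-1])
P=cloud(n,d)
# ring top plane fit: greyish pts
s=ctrl.read_state()["tcp_pos"]
hsv=cv2.cvtColor(im,cv2.COLOR_RGB2HSV)
m=(hsv[...,1]<60)&(P[...,2]>.08)&(P[...,2]<.11)&(np.hypot(P[...,0]-.58,P[...,1]-.03)<.035)&(d>0)
Q=P[m];print(len(Q));c=np.c_[Q[:,:2]-[.592,.038],np.ones(len(Q))]
k=np.linalg.lstsq(c,Q[:,2],rcond=None)[0]
for _ in range(4):
    r=Q[:,2]-c@k;g=abs(r)<.003;k=np.linalg.lstsq(c[g],Q[g,2],rcond=None)[0]
print(k,g.sum())
E
```

```text
t 20.4 yaw -149.91 F [ 0.4 -1.6  4.2] Tz [-0.039 -0.208 -0.03 ] w 0.014 pos [0.5333 0.0044 0.2582] j7 1.97
321
[0.03360358 0.04043346 0.0965255 ] 226
```

View pics/q3.png

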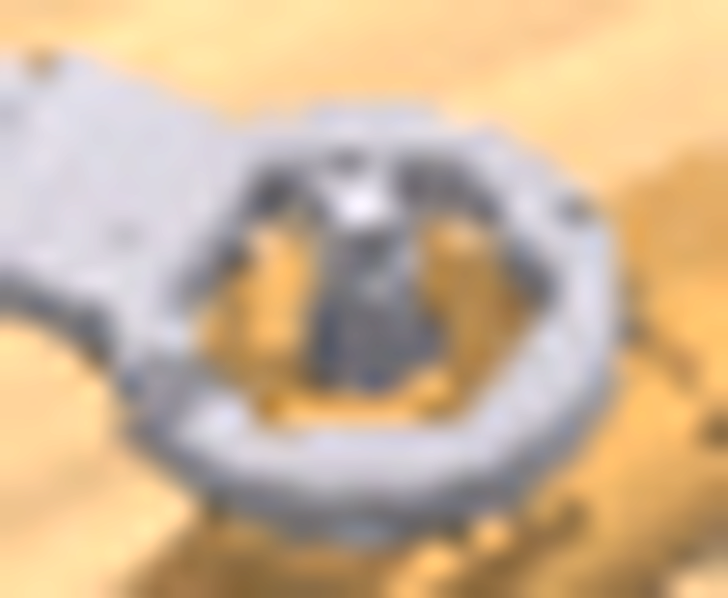

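```bash
python3 -m pendant '-0.03 0.05 0 0;0 0 0 0'>/dev/null; python3 f.py; python3 -m pendant '-0.03 0.05 0 0;0 0 0 0'>/dev/null; python3 f.py
```

```text
t 20.7 yaw -149.97 F [ 0.3 -1.8  3.9] Tz [-0.375 -0.245 -0.094] w 0.0138 pos [0.5332 0.0048 0.2582] j7 1.97
t 20.95 yaw -150.0 F [-1.3 -3.1  5.3] Tz [-0.693 -0.214 -0.256] w 0.0143 pos [0.5331 0.0052 0.2583] j7 1.97
```

```bash
python3 -m pendant '0.03 -0.07 -0.3 0;0 0 0 0'>/dev/null; python3 f.py;  python3 - <<'E'
from h import *
T=[]
for k in("0","5"):
    im,d=load(f"pics/scene{k}.npz")
    a=cv2.resize(im[290:320,290:320],(400,400),interpolation=cv2.INTER_LANCZOS4)
    T.append(cv2.convertScaleAbs(a,alpha=1.7))
cv2.imwrite("pics/q4.png",np.hstack(T)[:,:,::-1])
E
```

```text
t 21.2 yaw -149.88 F [-0.1 -2.  -0.2] Tz [-0.281 -0.209 -0.099] w 0.0139 pos [0.533  0.0057 0.261 ] j7 1.97
```

View pics/q4.png

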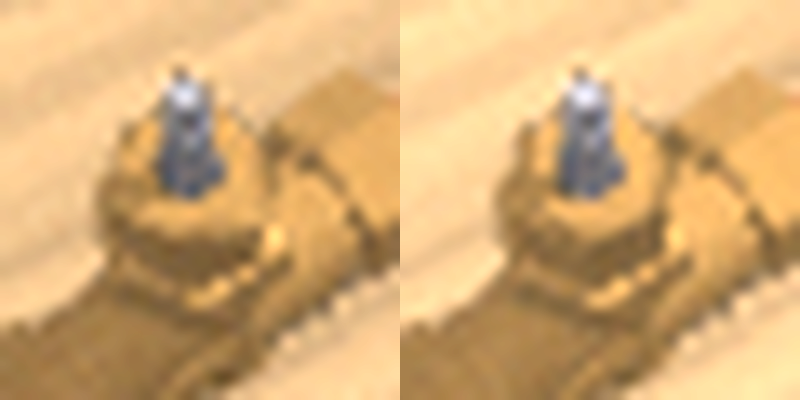

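Run:
```python
import z
z.zoom("pics/scene5.npz","scene",.5897,.0362,[0,10,20,29,40],"pics/z5.png",w=11,zt=.0885)
z.zoom("pics/scene0.npz","scene",.5897,.0362,[0,10,20,30,40],"pics/z0.png",w=11)
```

```text
(no output)
```

View pics/z5.png

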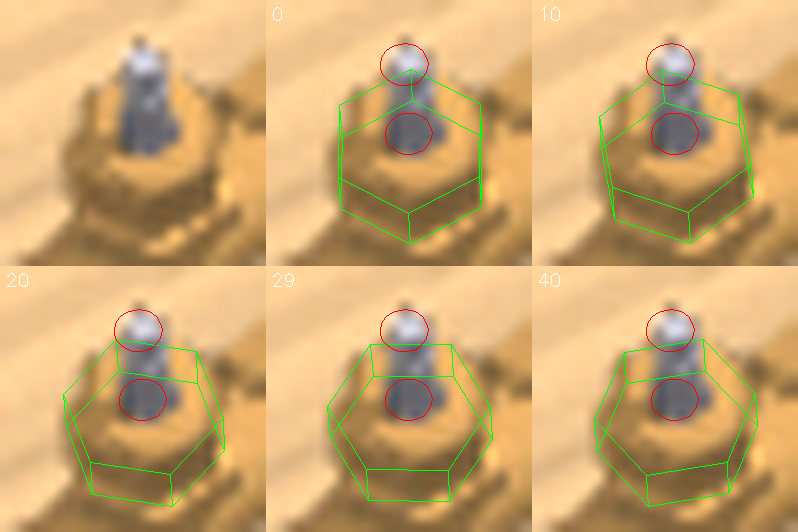

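View pics/z0.png

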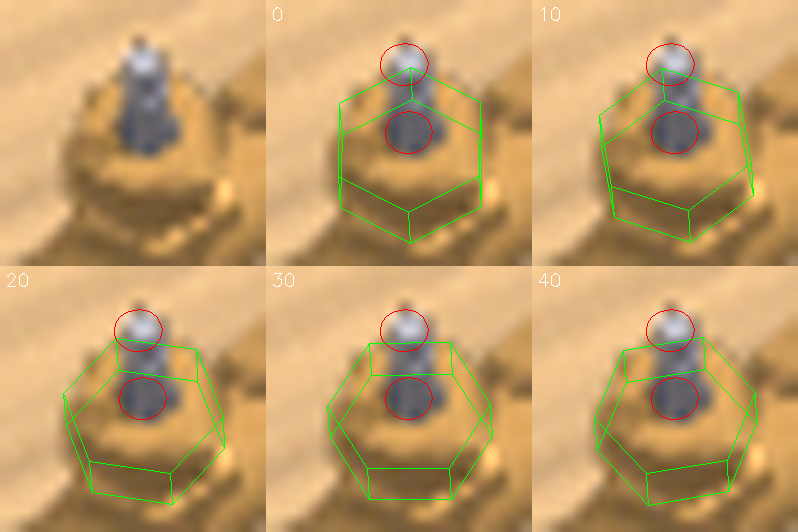

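```bash
python3 -m pendant '0 -0.09 0 0;0 0 0 0'>/dev/null; python3 f.py; python3 -m pendant '0 0 0.2 0;0 0 0 0'>/dev/null; python3 f.py; python3 -m pendant '-0.02 0.47 0 4;0 0 0 0'>/dev/null; python3 f.py;  python3 -m pendant '-0.02 0.47 0 4;0 0 0 0'>/dev/null; python3 f.py
```

```text
t 21.45 yaw -149.88 F [-0.8  0.1 -0.1] Tz [ 0.059 -0.034  0.005] w 0.0141 pos [0.5334 0.0049 0.2609] j7 1.97
t 21.7 yaw -149.91 F [-1.2  0.4  2.8] Tz [ 0.117 -0.017  0.02 ] w 0.0141 pos [0.5336 0.0045 0.2592] j7 1.97
t 21.95 yaw -153.89 F [-0.8 -0.5  2.4] Tz [ 0.091 -0.032  0.011] w 0.0139 pos [0.5314 0.0085 0.2593] j7 1.92
t 22.2 yaw -157.84 F [-1.1  0.7  1.4] Tz [ 0.058 -0.019 -0.055] w 0.0137 pos [0.5296 0.0127 0.2593] j7 1.87
```

Contact force is falling as I sweep clockwise. Continuing.

```bash
python3 -m pendant '-0.02 0.47 0 4;0 0 0 0'>/dev/null; python3 f.py; python3 -m pendant '0 0 0.15 0;0 0 0 0'>/dev/null; python3 f.py
```

```text
t 22.45 yaw -161.81 F [-1.1  0.5  1.8] Tz [ 0.029 -0.04   0.034] w 0.014 pos [0.528  0.0171 0.2592] j7 1.81
t 22.7 yaw -161.88 F [-2.6 -0.7  5. ] Tz [ 0.101  0.052 -0.012] w 0.014 pos [0.528  0.017  0.2579] j7 1.81
```

```bash
python3 -m pendant '-0.02 0.47 0 4;0 0 0 0'>/dev/null; python3 f.py; python3 -m pendant '-0.02 0.47 0 4;0 0 0 0'>/dev/null; python3 f.py
python3 - <<'E'
from h import *
n="scene"
im,d=ctrl.get_image(n); np.savez("pics/scene15.npz",im=im,d=d)
a=cv2.convertScaleAbs(cv2.resize(im[287:315,288:320],None,fx=20,fy=20,interpolation=cv2.INTER_CUBIC),alpha=1.7)
cv2.imwrite("pics/q5.png",a[:,:,::-1])
E
```

```text
t 22.95 yaw -165.91 F [-2.6 -0.3  4.6] Tz [0.088 0.046 0.013] w 0.0136 pos [0.5267 0.0215 0.2579] j7 1.76
t 23.2 yaw -169.86 F [-1.9  0.6  3.7] Tz [ 0.019  0.044 -0.   ] w 0.0138 pos [0.5257 0.0262 0.2578] j7 1.71
```

View pics/q5.png

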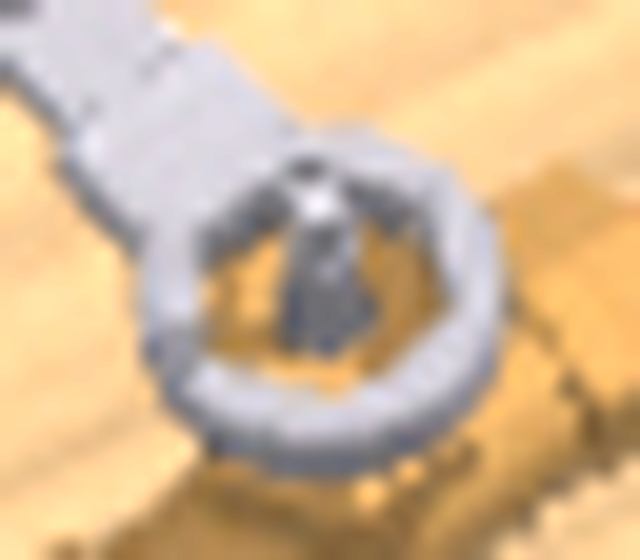

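```bash
python3 -m pendant '0.05 0 0 0;0 0 0 0'>/dev/null; python3 f.py; python3 -m pendant '-0.02 0.48 0 4;0 0 0 0'>/dev/null; python3 f.py; python3 -m pendant '-0.02 0.48 0 4;0 0 0 0'>/dev/null; python3 f.py; python3 -m pendant '-0.02 0.48 0 4;0 0 0 0'>/dev/null; python3 f.py
```

```text
t 23.5 yaw -169.92 F [ 0.  -0.3  2.6] Tz [ 0.103 -0.105 -0.024] w 0.0139 pos [0.5256 0.0261 0.2578] j7 1.71
t 23.75 yaw -173.89 F [ 0.6 -0.   0.4] Tz [ 0.09  -0.182  0.003] w 0.0139 pos [0.525  0.031  0.2576] j7 1.65
t 24.0 yaw -177.84 F [ 0.6 -0.6 -0.8] Tz [-0.047 -0.206 -0.047] w 0.0138 pos [0.5247 0.0356 0.2574] j7 1.6
t 24.25 yaw 178.19 F [ 0.3 -0.4 -1.6] Tz [-0.027 -0.196 -0.017] w 0.0137 pos [0.5244 0.0404 0.2575] j7 1.55
```

```bash
python3 -m pendant '0 0 0.15 0;0 0 0 0'>/dev/null; python3 f.py; python3 -m pendant '0 0 0.15 0;0 0 0 0'>/dev/null; python3 f.py
```

```text
t 24.5 yaw 178.1 F [ 0.3 -0.5 -0.9] Tz [-0.061 -0.173  0.026] w 0.0143 pos [0.5244 0.0403 0.2561] j7 1.55
t 24.75 yaw 178.06 F [ 0.9 -0.1 -1.5] Tz [-0.068 -0.239 -0.054] w 0.0141 pos [0.5244 0.0405 0.2546] j7 1.55
```

```bash
python3 -m pendant '0 0 0.15 0;0 0 0 0'>/dev/null; python3 f.py; python3 -m pendant '0 0 0.1 0;0 0 0 0'>/dev/null; python3 f.py;  python3 - <<'E'
from h import *
n="scene"
im,d=ctrl.get_image(n); np.savez("pics/scene16.npz",im=im,d=d)
a=cv2.convertScaleAbs(cv2.resize(im[287:315,288:320],None,fx=20,fy=20,interpolation=cv2.INTER_CUBIC),alpha=1.7)
cv2.imwrite("pics/q6.png",a[:,:,::-1])
E
```

```text
t 25.0 yaw 178.05 F [ 0.3 -0.2 -1.2] Tz [-0.064 -0.238 -0.026] w 0.0138 pos [0.5244 0.0405 0.2531] j7 1.55
t 25.25 yaw 178.06 F [ 0.4 -0.3 -0.1] Tz [-0.15  -0.168 -0.064] w 0.014 pos [0.5244 0.0405 0.2522] j7 1.55
```

View pics/q6.png

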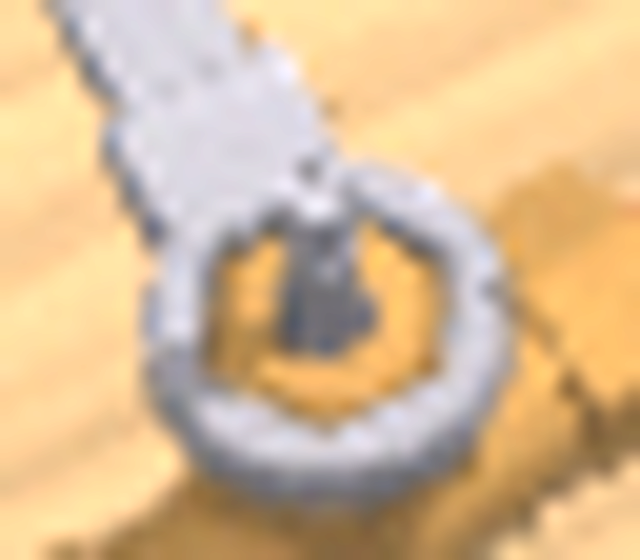

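```bash
cat > g.py <<'E'
from h import *
s=ctrl.read_state();F=s["wrist_force"];T=s["wrist_torque"];p=s["tcp_pos"];N=np.array([.592,.0378])
r=p[:2]-N;y=np.degrees(s["eef_rot"][2])
M=T[2]+r[0]*F[1]-r[1]*F[0]
u=r/np.hypot(*r)
print("t",round(s["t"],2),"spanner yaw",round((y-180+180)%360-180,2),"pos-angle",round((np.degrees(np.arctan2(*r[::-1]))-180+180)%360-180,2),"L",round(np.hypot(*r)*1e3,2),"z",round(p[2],4),"F",F.round(1),"Frad",round(u@F[:2],1),"Ftan",round(u[0]*F[1]-u[1]*F[0],1),"T",T.round(2),"Mnut",round(M,3),"w",round(s["grip_width"],4))
E
python3 g.py; python3 -m pendant '-0.01 0.24 0 2;0 0 0 0'>/dev/null; python3 g.py; python3 -m pendant '-0.01 0.24 0 2;0 0 0 0'>/dev/null; python3 g.py; python3 -m pendant '-0.01 0.24 0 2;0 0 0 0'>/dev/null; python3 g.py
```

```text
t 25.3 spanner yaw -1.94 pos-angle -2.32 L 67.63 z 0.2522 F [ 1.1 -0.7 -1.3] Frad -1.1 Ftan 0.6 T [-0.13 -0.2  -0.05] Mnut -0.006 w 0.014
t 25.55 spanner yaw -3.97 pos-angle -4.41 L 67.49 z 0.2522 F [ 1.  -0.1 -1.8] Frad -1.1 Ftan 0.1 T [-0.2  -0.24 -0.04] Mnut -0.033 w 0.0137
t 25.8 spanner yaw -5.98 pos-angle -6.37 L 67.37 z 0.2523 F [ 1.3 -2.  -1.5] Frad -1.5 Ftan 1.8 T [-0.26 -0.42 -0.06] Mnut 0.062 w 0.0138
t 26.05 spanner yaw -7.98 pos-angle -8.35 L 67.34 z 0.2523 F [ 1.6 -1.8 -1.2] Frad -1.8 Ftan 1.5 T [-0.52 -0.4  -0.08] Mnut 0.027 w 0.0139
```

```bash
python3 -m pendant '0 0.24 0 2;0 0 0 0'>/dev/null; python3 g.py; python3 -m pendant '0 0.24 0 2;0 0 0 0'>/dev/null; python3 g.py; python3 -m pendant '0 0.24 0 2;0 0 0 0'>/dev/null; python3 g.py
```

```text
t 26.3 spanner yaw -9.98 pos-angle -10.31 L 67.34 z 0.2523 F [ 2.6 -3.6 -2.1] Frad -3.1 Ftan 3.0 T [-0.7  -0.49 -0.07] Mnut 0.131 w 0.0139
t 26.55 spanner yaw -12.0 pos-angle -12.26 L 67.37 z 0.2523 F [ 2.9 -4.8 -1.7] Frad -3.8 Ftan 4.1 T [-0.9  -0.54 -0.02] Mnut 0.259 w 0.0139
t 26.8 spanner yaw -14.04 pos-angle -14.23 L 67.41 z 0.2522 F [ 1.9 -5.2 -1.7] Frad -3.1 Ftan 4.5 T [-1.07 -0.58  0.02] Mnut 0.322 w 0.014
```

```bash
python3 -m pendant '-0.03 0.59 0 5;-0.03 0.59 0 5;0 0 0 0'>/dev/null; python3 g.py; python3 -m pendant '-0.03 0.59 0 5;-0.03 0.59 0 5;0 0 0 0'>/dev/null; python3 g.py
```

```text
t 27.18 spanner yaw -24.07 pos-angle -24.3 L 67.42 z 0.2522 F [ 2.5 -5.2 -1.5] Frad -4.4 Ftan 3.8 T [-1.01 -0.55 -0.02] Mnut 0.234 w 0.0137
t 27.55 spanner yaw -34.06 pos-angle -34.14 L 67.44 z 0.2521 F [ 1.9 -5.2 -1.4] Frad -4.5 Ftan 3.3 T [-1.1  -0.53  0.02] Mnut 0.239 w 0.014
```

```bash
python3 -m pendant '-0.05 0.59 0 5;-0.03 0.59 0 5'>/dev/null; python3 g.py; python3 -m pendant '-0.05 0.59 0 5;-0.03 0.59 0 5'>/dev/null; python3 g.py;python3 - <<'E'
from h import *
n="scene"
im,d=ctrl.get_image(n); np.savez("pics/scene17.npz",im=im,d=d)
a=cv2.convertScaleAbs(cv2.resize(im[287:315,288:320],None,fx=20,fy=20,interpolation=cv2.INTER_CUBIC),alpha=1.7)
cv2.imwrite("pics/q7.png",a[:,:,::-1])
E
```

```text
t 27.8 spanner yaw -44.14 pos-angle -43.73 L 67.28 z 0.2521 F [ 2.6 -6.2 -0.5] Frad -6.2 Ftan 2.7 T [-1.32 -0.3   0.18] Mnut 0.358 w 0.014
t 28.05 spanner yaw -54.12 pos-angle -53.75 L 67.18 z 0.252 F [ 0.9 -7.3 -0.8] Frad -6.5 Ftan 3.6 T [-1.36 -0.23  0.27] Mnut 0.513 w 0.0136
```

View pics/q7.png

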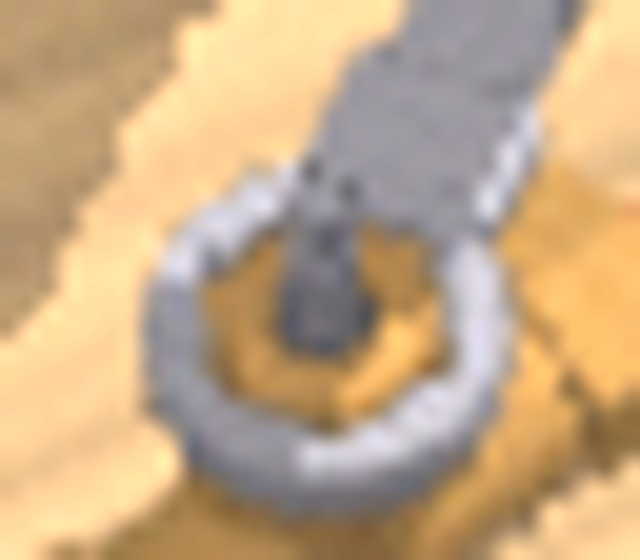

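```bash
python3 -m pendant '-0.08 0.59 0 5;-0.05 0.59 0 5;-0.03 0.59 0 5'>/dev/null; python3 g.py; python3 -m pendant '-0.03 0.59 0 5;-0.03 0.59 0 5'>/dev/null; python3 g.py
```

```text
t 28.48 spanner yaw -69.09 pos-angle -68.69 L 66.94 z 0.2518 F [-0.5 -4.9 -0.5] Frad -4.4 Ftan 2.2 T [-1.16 -0.01  0.22] Mnut 0.368 w 0.014
t 28.73 spanner yaw -79.06 pos-angle -78.64 L 66.91 z 0.2518 F [-2.4 -5.3  0.8] Frad -4.8 Ftan 3.4 T [-1.14  0.08  0.31] Mnut 0.536 w 0.014
```

```bash
python3 -m pendant '-0.03 0.59 0 5;-0.03 0.59 0 5;-0.02 0.35 0 3'>/dev/null; python3 g.py; python3 snap.py 18 .575 .07 .09 40
```

```text
t 29.1 spanner yaw -91.99 pos-angle -91.61 L 66.89 z 0.2516 F [-0.5 -3.9  1. ] Frad -3.9 Ftan 0.4 T [-0.96  0.24  0.34] Mnut 0.373 w 0.0142
scene crop origin [274 250] scale 5.0
top crop origin [313 177] scale 5.0
```

View pics/s18.png

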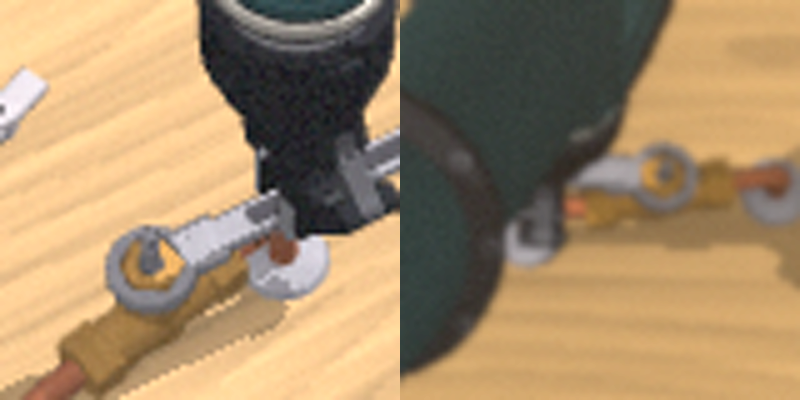

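```bash
python3 -m pendant '-0.01 -0.23 0 -2;0 0 0 0'>/dev/null; python3 g.py; python3 -m pendant '-0.01 -0.23 0 -2;0 0 0 0'>/dev/null; python3 g.py;  python3 -m pendant '-0.01 -0.12 0 -1;0 0 0 0'>/dev/null; python3 g.py
```

```text
t 29.45 spanner yaw -89.93 pos-angle -89.84 L 66.67 z 0.2519 F [-2.8 -5.6 -0.1] Frad -5.6 Ftan 2.8 T [-1.09  0.67  0.07] Mnut 0.259 w 0.0138
t 29.7 spanner yaw -88.01 pos-angle -88.12 L 66.62 z 0.252 F [-3.1 -4.1  0.7] Frad -4.0 Ftan 3.2 T [-1.02  0.63 -0.06] Mnut 0.153 w 0.0138
t 29.95 spanner yaw -87.04 pos-angle -87.23 L 66.63 z 0.2519 F [-2.9 -3.9  0.6] Frad -3.8 Ftan 3.0 T [-0.97  0.68 -0.1 ] Mnut 0.106 w 0.0136
```

```bash
python3 -m pendant '-0.06 -0.2 0 -1.5;0 0 0 0'>/dev/null; python3 g.py; python3 -m pendant '-0.06 -0.15 0 -1;0 0 0 0'>/dev/null; python3 g.py
```

```text
t 30.2 spanner yaw -85.49 pos-angle -85.8 L 66.52 z 0.252 F [-3.6 -2.9 -0.3] Frad -2.6 Ftan 3.8 T [-0.72  0.83 -0.22] Mnut 0.032 w 0.0141
t 30.45 spanner yaw -84.42 pos-angle -84.77 L 66.41 z 0.2521 F [-4.2 -0.5  1.2] Frad -0.1 Ftan 4.2 T [-0.22  0.81 -0.28] Mnut -0.0 w 0.0137
```

```bash
python3 -m pendant '0 -0.07 0 0;0 0 0 0'>/dev/null; python3 g.py; python3 -m pendant '0 -0.05 0 0;0 0 0 0'>/dev/null; python3 g.py
```

```text
t 30.7 spanner yaw -84.4 pos-angle -84.52 L 66.4 z 0.2522 F [-3.8  0.4  0.3] Frad 0.7 Ftan 3.7 T [ 0.09  0.69 -0.2 ] Mnut 0.05 w 0.0137
t 30.95 spanner yaw -84.39 pos-angle -84.27 L 66.39 z 0.2523 F [-1.5  2.6 -0.7] Frad 2.7 Ftan 1.3 T [ 0.43  0.48 -0.19] Mnut -0.105 w 0.0137
```

```bash
python3 -m pendant '0.04 -0.02 -0.2 0;0 0 0 0'>/dev/null; python3 g.py; python3 -m pendant '0 0 -0.3 0;0 0 0 0'>/dev/null; python3 g.py; python3 -m pendant '0 0 -0.3 0;0 0 0 0'>/dev/null; python3 g.py
```

```text
t 31.2 spanner yaw -84.39 pos-angle -83.95 L 66.42 z 0.2541 F [-1.5  2.5 -3.3] Frad 2.6 Ftan 1.3 T [ 0.54  0.28 -0.08] Mnut 0.005 w 0.0138
t 31.45 spanner yaw -84.42 pos-angle -83.93 L 66.3 z 0.2573 F [-1.3  2.9 -3.9] Frad 3.0 Ftan 1.0 T [0.75 0.23 0.01] Mnut 0.078 w 0.0139
t 31.7 spanner yaw -84.47 pos-angle -84.32 L 65.23 z 0.261 F [-1.7  1.5 -1.2] Frad 1.6 Ftan 1.5 T [ 0.25  0.14 -0.  ] Mnut 0.098 w 0.0139
```

```bash
python3 -m pendant '0 0 -0.4 0;0 0 -1 0;0 0 0 0'>/dev/null; python3 g.py; python3 -m pendant '0 0 -2 0;0 0 -2 0;0 0 -1 0;0 0 0 0'>/dev/null; python3 g.py; python3 snap.py 19 .585 .06 .12 40
```

```text
t 32.08 spanner yaw -84.47 pos-angle -84.29 L 65.38 z 0.2755 F [ 0.1  0.3 -1.2] Frad 0.2 Ftan -0.2 T [0. 0. 0.] Mnut -0.005 w 0.0141
t 32.58 spanner yaw -84.43 pos-angle -84.06 L 65.97 z 0.3255 F [ 0.4 -0.4 -1.7] Frad -0.5 Ftan -0.4 T [-0.04  0.02  0.01] Mnut -0.016 w 0.0138
scene crop origin [272 248] scale 5.0
top crop origin [318 171] scale 5.0
```

View pics/s19.png

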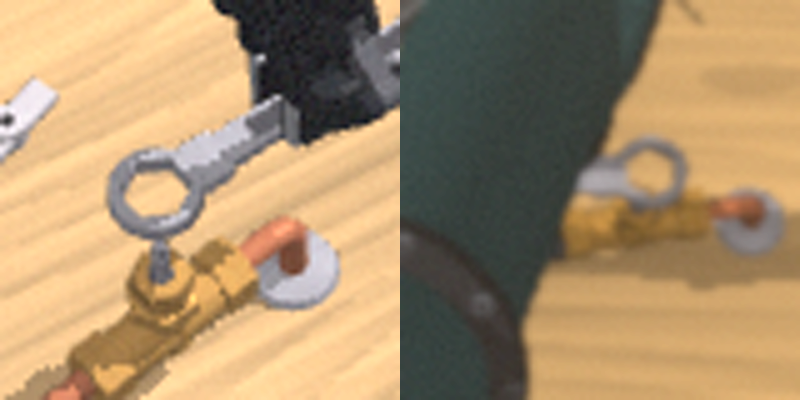

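```bash
python3 to.py .50 .25 .25
python3 - <<'E'
from h import *
T=[]
for k in("0","5","19"):
    im,d=load(f"pics/scene{k}.npz")
    T.append(cv2.convertScaleAbs(cv2.resize(im[292:317,291:316],(266,266),interpolation=cv2.INTER_LANCZOS4),alpha=1.7))
cv2.imwrite("pics/q8.png",np.hstack(T)[:,:,::-1])
n="scene";im,d=load("pics/scene19.npz");P=cloud(n,d);hsv=cv2.cvtColor(im,cv2.COLOR_RGB2HSV)
m=(hsv[...,1]<60)&(P[...,2]>.13)&(P[...,2]<.18)&(np.hypot(P[...,0]-.59,P[...,1]-.04)<.04)&(d>0)
Q=P[m];c=np.c_[Q[:,:2]-[.59,.04],np.ones(len(Q))]
k=np.linalg.lstsq(c,Q[:,2],rcond=None)[0]
for _ in range(5):
    g=abs(Q[:,2]-c@k)<.004;k=np.linalg.lstsq(c[g],Q[g,2],rcond=None)[0]
print("plane slopes x,y, z@ring",k.round(4),g.sum(),len(Q))
E
```

```text
t 32.675 pos [0.5846 0.1035 0.3242] yaw 95.57 tilt deg 0.02 j7 0.397
F [ 0.2   0.53 -1.63] T [ 0.003 -0.044  0.017] w 0.0142
shift cm [15.4  -6.99  7.42] twist 
plane slopes x,y, z@ring [-0.0153 -0.006   0.1611] 245 303
```

View pics/q8.png

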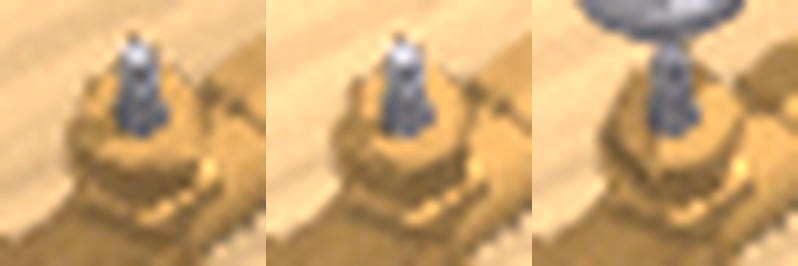

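```bash
python3 -m pendant '3.9 -1.8 0 0;3.9 -1.8 0 0;3.9 -1.8 0 0;3.7 -1.6 0 0;0 0 0 0'>/dev/null;python3 -m pendant '0 0 4 0;0 0 4 0;0 0 3 0;0 0 2 0;0 0 0 0'>/dev/null; python3 to.py .50 .25 .176; python3 snap.py 20 .50 .25 .02 50
```

```text
t 33.925 pos [0.5001 0.2486 0.1926] yaw 95.47 tilt deg 0.21 j7 0.309
F [-0.39  0.32 -0.36] T [ 0.018 -0.008 -0.004] w 0.0138
shift cm [0.14 0.01 1.66] twist 
scene crop origin [316 195] scale 4.0
top crop origin [238 197] scale 4.0
```

View pics/s20.png

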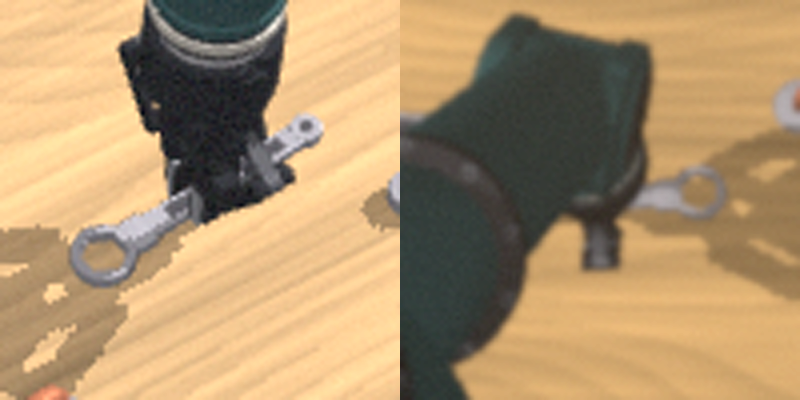

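Clear bare shelf. The spanner underside is about 18 mm up, so I'm lowering until contact.

```bash
python3 -m pendant '0 0 1 0;0 0 0.4 0;0 0 0 0'>/dev/null; python3 f.py; python3 -m pendant '0 0 0.2 0;0 0 0 0'>/dev/null; python3 f.py; python3 -m pendant '0 0 0.2 0;0 0 0 0'>/dev/null; python3 f.py; python3 -m pendant '0 0 0.1 0;0 0 0 0'>/dev/null; python3 f.py
```

```text
t 34.4 yaw 95.57 F [-0.7 -0.1 -1.5] Tz [-0.022  0.006  0.037] w 0.014 pos [0.5001 0.2499 0.1801] j7 0.33
t 34.65 yaw 95.56 F [-0.6  0.4 -1.3] Tz [ 0.005  0.036 -0.   ] w 0.0139 pos [0.5002 0.2499 0.1782] j7 0.33
t 34.9 yaw 95.56 F [-0.6 -0.4 -1.7] Tz [0.004 0.019 0.002] w 0.0137 pos [0.5002 0.2499 0.1761] j7 0.33
t 35.15 yaw 95.55 F [-0.2  0.4 -0.7] Tz [-0.039  0.023 -0.03 ] w 0.0141 pos [0.5003 0.2498 0.1751] j7 0.33
```

```bash
python3 -m pendant '0 0 0.1 0;0 0 0 0'>/dev/null; python3 f.py; python3 -m pendant '0 0 0.1 0;0 0 0 0'>/dev/null; python3 f.py
```

```text
t 35.4 yaw 95.55 F [-0.5 -0.  -0.4] Tz [-0.011  0.011  0.008] w 0.0139 pos [0.5003 0.2498 0.1743] j7 0.33
t 35.65 yaw 95.54 F [-2.  -0.5  7.6] Tz [-0.119  0.385  0.019] w 0.0139 pos [0.5004 0.2497 0.1742] j7 0.33
```

```bash
python3 -m pendant '0 0 -0.05 0;0 0 0 0' 0.9 20 >/dev/null; python3 f.py; python3 -m pendant '0 0 0 0;0 0 0 0;0 0 0 0' 0.1>/dev/null; python3 f.py; python3 -m pendant '0 0 -0.5 0;0 0 -2 0;0 0 -4 0;0 0 -5 0;0 0 0 0'>/dev/null; python3 -m pendant '5 0 -3 0;5 0 -3 0;0 0 0 0'; python3 snap.py 21 .50 .22 .02 50;  python3 snap.py 22 .591 .037 .09 20
```

```text
t 35.9 yaw 95.55 F [-0.6 -0.8  6.8] Tz [-0.02   0.342 -0.055] w 0.0141 pos [0.5003 0.2498 0.1742] j7 0.33
t 36.27 yaw 95.56 F [-0.8  0.1  0.2] Tz [ 0.012 -0.003  0.027] w 0.0381 pos [0.5003 0.2499 0.1735] j7 0.33
t: 37.28
tcp_pos: [0.4898, 0.3554, 0.3497]
eef_rot: [3.139, -0.004, 1.677]
wrist_force: [-0.8, -0.1, -0.4]
grip_width: 0.0386
scene crop origin [305 201] scale 4.0
top crop origin [249 197] scale 4.0
scene crop origin [284 283] scale 10.0
top crop origin [345 192] scale 10.0
```

View pics/s21.png

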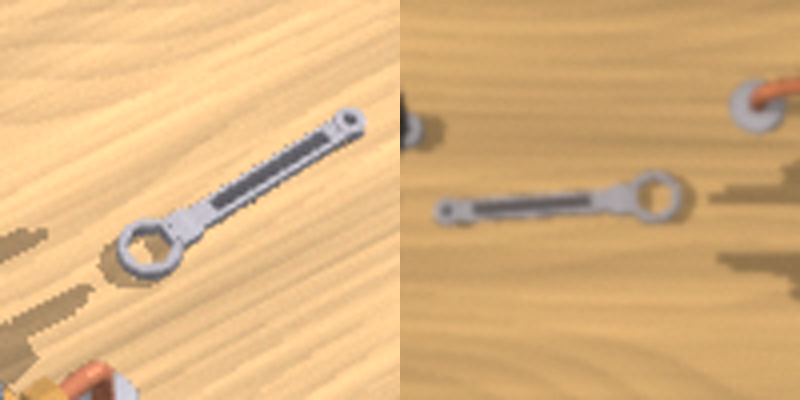

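View pics/s22.png

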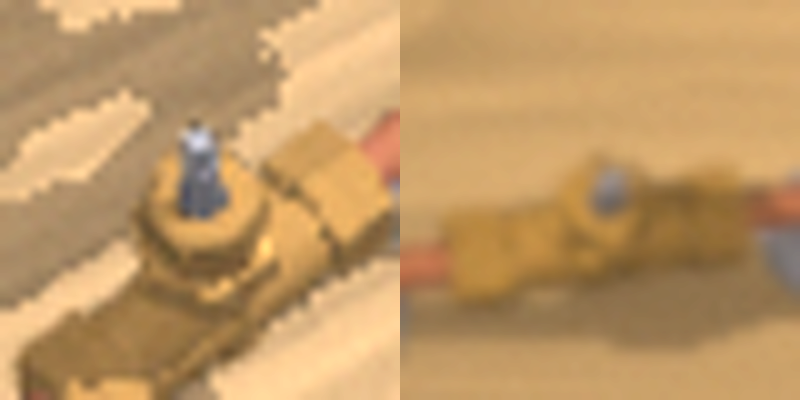

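Run:
```python
from h import *
n="scene";im,d=load("pics/scene21.npz");P=cloud(n,d);hsv=cv2.cvtColor(im,cv2.COLOR_RGB2HSV)
m=(hsv[...,1]<60)&(hsv[...,2]>90)&(P[...,2]>.004)&(P[...,2]<.02)&(abs(P[...,0]-.5)<.03)&(P[...,1]>.15)&(P[...,1]<.35)
Q=P[m];k=np.linalg.lstsq(np.c_[Q[:,:2]-[.5,.25],np.ones(len(Q))],Q[:,2],rcond=None)[0];print(k.round(3),len(Q))
print(ctrl.finish_job())
```

```text
[0.037 0.004 0.01 ] 335
the job is handed in; nothing more can be done
None
```

I finished every step and handed the job in. My estimate is that the nut sits about 77–101° past first bearing, inside the 65–115° window. That figure comes from angles and torques, because the follower can't be seen.

- **By hand:** I ran the nut down clockwise with the fingers. Resistance jumped from about 0.07 to 0.35–0.45 N m, and I stopped with the tool about 19° past that point. I stopped later than I meant to, because I had already queued two more small moves when the jump came.
- **With the spanner:** I took the smallest of the three spanners and fitted its ring over the nut. I turned about 79° from where the resistance came back, at 0.37–0.54 N m. I kept short of a full quarter turn because the nut was already past bearing.
- **Putting down:** I unloaded the spanner within its slack, lifted it off, lowered it to the bare shelf until it touched, let go and backed away.

**Last checks:**
- **Spanner:** the final pictures show it lying on bare shelf with its top about 10 mm up. It is flat along its length. The depth fit gave about a 2° slope across its narrow width, which I put down to noise.
- **Gripper:** it is clear of everything, with forces at noise level.
- **Other things:** I worked well away from the cup, egg cup, coasters and tee handle, but did not re-measure where they stand.

**What disagreed:**
- **Nut angle:** the ring only dropped on about 25–30° away from where the finger grip said the nut's flats were. The fingers probably held the nut off its flats or slipped, so it was finger-tightened somewhere between 5° and 19° past bearing.
- **Cameras:** the two differed by a few millimetres at the valve. I settled the final alignment by feel.

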